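# Lock the weld fixture through its blind slot

### The job

Take the red-handled lock key out of its yellow stand and slide its tip along the slot in the sloping bed of the weld fixture until it drops into the hidden socket, then push the lock pin in there fully home. Afterwards put the key back in its stand, upright with its collar down on the top plate, and let go; leave the hammer, the tube offcut and the magnet where they are.

Things in the scene. Friction and masses are not known exactly. Their poses are not given: they have to be found in the camera images.
- key_grip (a point): Centre of the lock key's red square handle, 28 x 28 mm, 76 mm long (loose key, about 180 g). Its flats face this point's x and y axes; z runs from the tip to the handle's end. Below the handle: a dark collar 36 mm across, 8 mm thick (underside 46 mm below this point), then a steel shank.
- key_tip (a point): Centre of the flat end of the key's round shank, 9 mm in diameter and 90 mm long below the collar; 136 mm below the handle's centre, same axes.
- stand_hole (a point): Centre of the 20 mm round through hole in the yellow key stand's top plate (12 mm thick), at its upper face, 100 mm above the table. Stand 90 x 90 mm, fixed, with side walls on its +y and -y and an 8 mm base. The key starts hanging here upright, collar on the plate, tip 10 mm above the table.
- fixture: Weld fixture, fixed; origin under its middle, on the table; z up, x level away from the robot, y level along the slot. The bed's face, 300 mm along y and 160 mm up the slope, slopes 30 degrees, rising along +x: its outward normal leans 30 degrees from vertical towards -x. Uphill lie a square tube, 40 mm off the face, and, 107 to 129 mm along y each way, two orange clamps, 72 mm off the face.
- slot_mid (a point): Middle of the slot, at the bed's face, 100 mm above the table; the fixture's axes. The slot is 18 mm wide, reaches 66 mm each way along y; its dark floor is 6 mm below the face. In the floor, within 40 mm of the middle along y, is the hidden socket: 18 mm along the slot, full slot width, straight in along the normal, so the key must be held along the normal.
- lock_pin (a joint): How far the lock pin in the socket is pushed in, m: 0 to 0.002 at the start (at 0 its flat top is 10 mm below the slot floor), 0.010 fully home. It moves along the bed's inward normal, resists with about 5 N and stays where it is pushed.
- offcut: Bystander: an open piece of square steel tube, 50 x 50 mm and 90 mm long (along its x), loose on the table; origin at the centre of its underside.
- hammer: Bystander: a hammer lying loose on the table between the robot and the fixture.
- magnet: Bystander: a square orange and black welding magnet, 85 x 85 x 20 mm, loose on the table beyond the fixture; origin at the centre of its underside.
Not all that is in view belongs to the job. Several things look just like the part that bears stand_hole: the one meant starts farthest to the robot's left.

How it is judged:
On the way:
1. the lock pin is pushed fully home with the key (value of joint lock_pin above 0.008 m and distance between key_tip and slot_mid below 0.065 m), for 0.1 s.
At the end, for the whole second after the job is handed in: The lock pin is in by more than 8 of its 10 mm, and the key stands in its stand again: tip within 10 mm of the hole's axis, upright within 5 degrees, collar down on the plate within 4 mm, at rest (value of joint lock_pin above 0.008 m and horizontal distance between key_tip and stand_hole below 0.01 m and angle between key_grip's own z axis and vertical below 0.09 rad and z of key_grip in the frame of stand_hole between 0.042 and 0.05 m and linear speed of key below 0.02 m/s); the robot touches nothing.
It fails at once if the offcut is moved more than 20 mm (distance of offcut from where it was at the start of the episode above 0.02 m).
It fails at once if the hammer is moved more than 20 mm (distance of hammer from where it was at the start of the episode above 0.02 m).
It fails at once if the magnet is moved more than 20 mm (distance of magnet from where it was at the start of the episode above 0.02 m).
It also fails if it takes over 72 s, if anything falls off the work surface, if the arm or the gripper's body presses on something with over 40 N, if the wrist force passes 120 N, or if a joint passes its speed limit or range.

### The arm

A 6-joint arm with a two-finger parallel gripper is mounted at the origin on the work surface. World frame = base frame: x ahead of the robot, y to its left, z up, the work surface at z = 0. Lengths are in m, angles in rad, forces in N, time in s.
With the tool pointing down it reaches from about 0.325 to 0.9 m from the base axis. Payload 3.5 kg.
Tool frame: the origin (TCP) lies midway between the tips of the shut fingers; the grasp point (between the pads) lies 19 mm behind it (arm.tcp_to_grasp is the distance from the TCP to the grasp point, in m); z points along the fingers, y is the direction in which the jaws open and shut (so a half turn about z gives the same grasp; the last joint's range is limited). The gripper opens to 85 mm and grips with 20 to 120 N. Pads are 22 mm wide; open, the fingers measure 114 mm over their backs; the gripper's body (76 mm by 85 mm) begins 54 mm behind the grasp point. The pads swing forward as they close: fully open they stand 13 mm farther back than shut.
Start: joints at [1.115, 0.276, -0.026, 1.268, 0, 1.467], TCP at [0.216, 0.587, 0.231] pointing down, gripper open.
Joint ranges: [-3.12, 3.12], [-0.85, 1.88], [-1.08, 1.24], [-1.95, 2.15], [-1.57, 1.53], [-3.14, 3.14]. Speed limits (rad/s): [2.57, 2.57, 3.14, 3.14, 3.14, 3.14].

### API

Orientations are given as a rotation vector (axis times angle).
In Python, from workcell import arm, cams, order gives the robot as it stands.
- The arm moves only by the tool drive_tool, never from a script. Its argument "series" is a list of rows, each a list of 7 numbers: the turn, a rotation vector about the tool's x, y, z in degrees, then the shift along the tool's x, y, z in m, then the gripper's target within -1 to 1 (fully open at 1, half-way at 0, shut at -1). In form: [[rx, ry, rz, dx, dy, dz, gripper], ...]. A call has exactly 8 rows; each row is the pose to reach, as a shift and turn from the pose commanded when the call began, along the tool's axes at that moment; what a row does not reach only later rows make up. A row lasts 1/12 s, in which the tool goes at most 41.7 mm and 7.16 degrees, less where a joint would pass 70% of its speed; a pose out of reach is approached as far as the arm can. A call with a gripper value outside its range is refused whole. The fingers move at their own pace and stop on an object; the grip force is fixed at half the most. Time passes only in rows, so rows that repeat a pose let the fingers close, or fill a call up. It gives the time, the measured TCP pose, the force and the opening at its end, in the units of the state.
- arm.sense(): the state, without advancing time (a new reading comes with each control period).
- cams.get_image(name): name is "side" or "top" or "wrist"; returns a dict with "img" (384x512x3 uint8, blue, green, red), "camera_matrix" (3x3 intrinsics, pixels), "extrinsics" (4x4, takes a point from world to camera coordinates); the wrist camera has in their place "tool_from_camera" (4x4, takes a point from camera to tool coordinates, whose origin is the TCP and whose axes are the flange's). Camera axes: x right, y down, z forward; pixel columns grow to the right and rows downward; lengths in m; the calibration is good to about 2 mm. A picture is of the moment at which its call begins: read the wrist's pose just before it. There is no depth.
- order.hand_in(): hands the job in, once; it reports no verdict.
The state is a dict: "time_s": time; "q": joint angles; "joint_velocities": joint speeds; "joint_efforts": joint torques, N m; "tool_pos": TCP position; "tool_rot": TCP orientation; "contact_force": force on the tool from outside, world axes, zero at the start; "ft_torque": the same for the moment, N m; "grip_width": finger opening in m.
Only numpy, scipy, OpenCV 4.12 (cv2) and the standard library are available. Lean on these libraries where they do the work, as an engineer would, in place of code of your own. Each camera call takes 0.05 s, during which the arm holds its last target.

## Working session

There is one attempt and no reset: what is moved stays moved. The work goes in short steps, Python scripts to look and compute and a tool call to move; the robot and the scene stay as the last step left them, time stands still between calls to the robot, and variables do not carry over. Pictures are saved under pics/ and viewed, and the job is handed in when it is done.

Besides the shell and the picture viewer there is one more tool, called after "Call:" as name([rows], argument=value, ...), one row to a line, values as JSON. drive_tool: Moves the arm, as the interface text tells. Its arguments: {"type":"object","properties":{"series":{"type":"array"}},"required":["series"]}

```bash
ls; mkdir -p pics; python3 - <<'E'
from workcell import arm,cams,order
import cv2,numpy as np
np.set_printoptions(precision=4,suppress=True)
print(arm.sense(), arm.tcp_to_grasp)
for n in ("side","top","wrist"):
    d=cams.get_image(n); cv2.imwrite(f"pics/{n}0.png",d["img"])
    np.savez(f"pics/{n}0.npz",**d)
    print(n,[ (k,v) for k,v in d.items() if k!="img"])
E
```

```text
pics
{'time_s': 0.0, 'q': array([ 1.1146,  0.2772, -0.0279,  1.268 ,  0.    ,  1.4674]), 'joint_velocities': array([-0.0004,  0.0003,  0.0011, -0.0007,  0.0007,  0.0006]), 'joint_efforts': array([ -0.0006, -44.5513,  29.5202,   0.0166,  -0.0001,   0.    ]), 'tool_pos': array([0.2156, 0.5858, 0.2301]), 'tool_rot': array([-0.5512, -3.0922,  0.0035]), 'contact_force': array([0.0819, 0.0702, 0.6058]), 'ft_torque': array([ 0.0095, -0.0078, -0.0199]), 'grip_width': 0.08551740809131723} 0.0187
side [('camera_matrix', array([[429.6014,   0.    , 268.8354],
       [  0.    , 429.6014, 198.5413],
       [  0.    ,   0.    ,   1.    ]])), ('extrinsics', array([[ 0.7869, -0.617 , -0.0065, -0.4699],
       [-0.3636, -0.4551, -0.8129,  0.2652],
       [ 0.4986,  0.642 , -0.5824,  1.1934],
       [ 0.    ,  0.    ,  0.    ,  1.    ]]))]
top [('camera_matrix', array([[445.5174,   0.    , 260.0365],
       [  0.    , 445.5174, 199.8138],
       [  0.    ,   0.    ,   1.    ]])), ('extrinsics', array([[-0.0008, -1.    ,  0.0085, -0.0704],
       [-0.9925, -0.0002, -0.122 ,  0.5626],
       [ 0.122 , -0.0085, -0.9925,  1.3135],
       [ 0.    ,  0.    ,  0.    ,  1.    ]]))]
wrist [('camera_matrix', array([[279.7451,   0.    , 257.2777],
       [  0.    , 279.7451, 191.6513],
       [  0.    ,   0.    ,   1.    ]])), ('tool_from_camera', array([[ 0.0004, -0.958 , -0.2869,  0.072 ],
       [ 1.    ,  0.0005, -0.0003,  0.0011],
       [ 0.0004, -0.2869,  0.958 , -0.1419],
       [ 0.    ,  0.    ,  0.    ,  1.    ]]))]
```

View pics/side0.png

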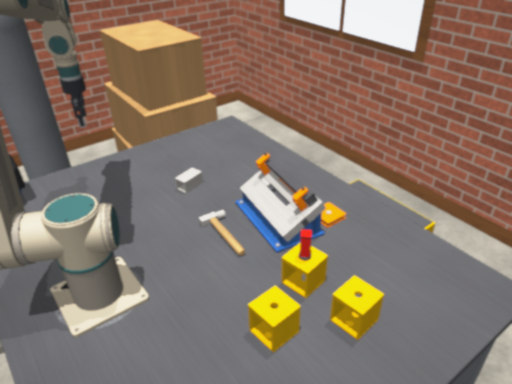

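View pics/top0.png

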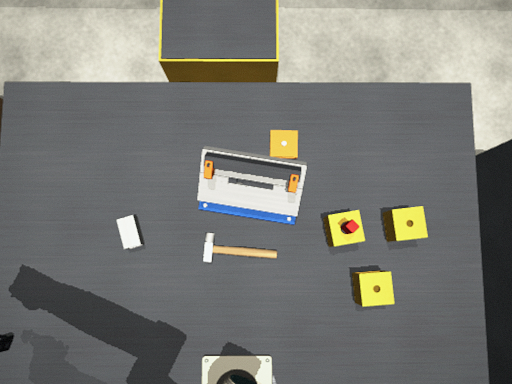

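View pics/wrist0.png

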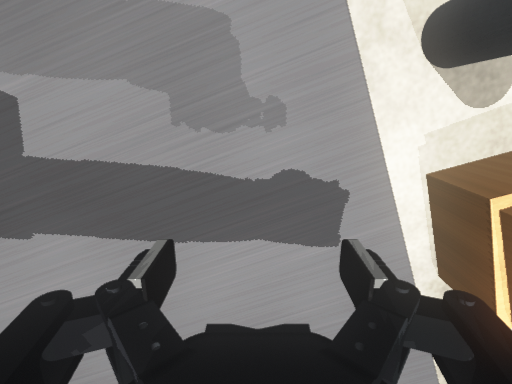

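The top picture shows three yellow stands, with hole or key at px (348,227), (410,223) and (376,288). Image left is +y, so the one at (348,227) is farthest left. It also holds the red key, so it fits. I'll enlarge it to confirm.

```bash
python3 - <<'E'
import cv2
t=cv2.imread("pics/top0.png"); s=cv2.imread("pics/side0.png")
cv2.imwrite("pics/c1.png",cv2.resize(t[190:310,310:440],None,fx=5,fy=5,interpolation=cv2.INTER_CUBIC))
cv2.imwrite("pics/c2.png",cv2.resize(t[140:230,185:315],None,fx=6,fy=6,interpolation=cv2.INTER_CUBIC))
cv2.imwrite("pics/c3.png",cv2.resize(s[145:295,230:340],None,fx=4,fy=4,interpolation=cv2.INTER_CUBIC))
E
```

```text
(no output)
```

View pics/c1.png

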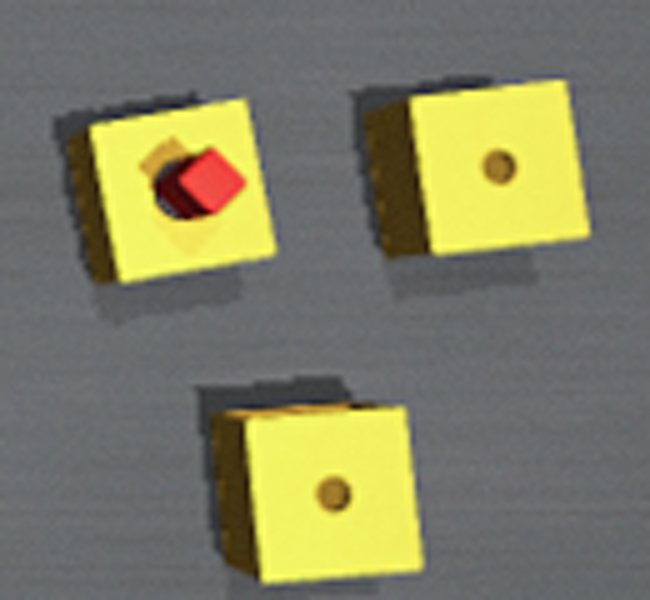

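View pics/c2.png

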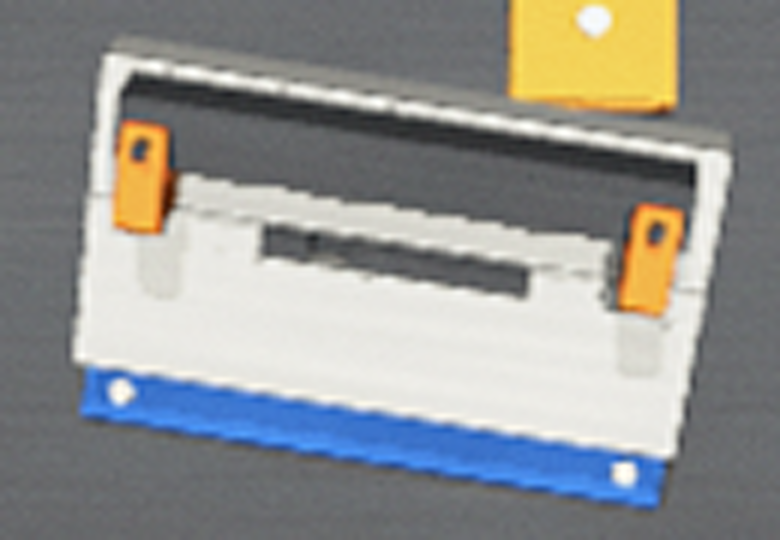

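View pics/c3.png

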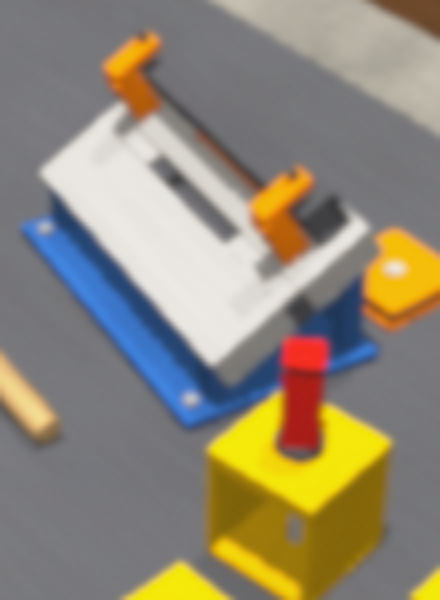

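```bash
cat > h.py <<'E'
import numpy as np, cv2
from scipy.spatial.transform import Rotation as R
np.set_printoptions(precision=4,suppress=True)
class Cam:
    def __init__(s,K,T): s.K=K;s.T=T
    def proj(s,p):
        p=np.atleast_2d(p); c=p@s.T[:3,:3].T+s.T[:3,3]; u=c@s.K.T; return u[:,:2]/u[:,2:]
    def ray(s,px):
        px=np.asarray(px,float); d=np.linalg.inv(s.K)@np.array([px[0],px[1],1]); Ri=s.T[:3,:3].T
        return -Ri@s.T[:3,3], Ri@d
    def onz(s,px,z):
        o,d=s.ray(px); return o+d*(z-o[2])/d[2]
    def onplane(s,px,p0,n):
        o,d=s.ray(px); return o+d*((p0-o)@n)/(d@n)
def load(n):
    d=np.load(f"pics/{n}.npz")
    if "extrinsics" in d: return Cam(d["camera_matrix"],d["extrinsics"])
    W=np.eye(4);W[:3,:3]=R.from_rotvec(d["tool_rot"]).as_matrix();W[:3,3]=d["tool_pos"]
    return Cam(d["camera_matrix"],np.linalg.inv(W@d["tool_from_camera"]))
def snap(name,tag):
    from workcell import arm,cams
    s=arm.sense(); d=cams.get_image(name)
    np.savez(f"pics/{tag}.npz",tool_rot=s["tool_rot"],tool_pos=s["tool_pos"],**d)
    cv2.imwrite(f"pics/{tag}.png",d["img"]); return d["img"],s
def tri(obs):
    A=[];b=[]
    for c,px in obs:
        o,d=c.ray(px); d=d/np.linalg.norm(d); P=np.eye(3)-np.outer(d,d); A.append(P);b.append(P@o)
    A=np.vstack(A);b=np.concatenate(b); x=np.linalg.lstsq(A,b,rcond=None)[0]
    return x,np.linalg.norm(A@x-b)
def un(p,f,ox,oy): return ((p[0]+.5)/f-.5+ox,(p[1]+.5)/f-.5+oy)
E
python3 - <<'E'
from h import *
T=load("top0");S=load("side0")
c1=lambda *p:un(p,5,310,190); c2=lambda *p:un(p,6,185,140); c3=lambda *p:un(p,4,230,145)
for n,a,b in [("st -x+y",c1(120,283),c3(208,450)),("st -x-y",c1(275,254),c3(315,508)),("st +x-y",c1(247,98),c3(392,440)),
  ("keytop",c1(211,180),c3(307,352)),
  ("slot +y",c2(262,242),c3(160,168)),("slot -y",c2(528,282),c3(228,230)),("dark",c2(314,240),c3(177,182)),
  ("bed lo +y",c2(75,360),c3(42,173)),("bed lo -y",c2(680,455),c3(215,370)),("bolt+y",c2(121,392),c3(45,229)),("bolt-y",c2(624,474),c3(190,400))]:
    print(n,tri([(T,a),(S,b)]))
print("stand centre z.1",[T.onz(c1(*p),.1) for p in [(90,125),(247,98),(275,254),(120,283)]])
E
```

```text
st -x+y (array([ 0.422 , -0.2799,  0.0983]), np.float64(0.0006821005526153118))
st -x-y (array([ 0.4387, -0.3682,  0.1024]), np.float64(0.001294356759502341))
st +x-y (array([ 0.5261, -0.3535,  0.1013]), np.float64(0.002102884184907755))
keytop (array([ 0.4753, -0.3156,  0.1807]), np.float64(0.0005208838129084272))
slot +y (array([0.616 , 0.0217, 0.0882]), np.float64(0.0025158087195576054))
slot -y (array([ 0.5901, -0.1048,  0.1074]), np.float64(0.0031422197457951716))
dark (array([ 0.6163, -0.0029,  0.087 ]), np.float64(0.0009352918733376817))
bed lo +y (array([0.5606, 0.1169, 0.0564]), np.float64(1.9424064782790493e-05))
bed lo -y (array([ 0.5123, -0.1821,  0.0557]), np.float64(0.0018091981690932643))
bolt+y (array([0.5494, 0.0994, 0.0103]), np.float64(0.0005017309093855023))
bolt-y (array([ 0.507 , -0.1579,  0.0113]), np.float64(0.0008689525769685876))
stand centre z.1 [array([ 0.5118, -0.2639,  0.1   ]), array([ 0.5274, -0.3547,  0.1   ]), array([ 0.438 , -0.3682,  0.1   ]), array([ 0.4216, -0.2793,  0.1   ])]
```

Call:
drive_tool([
  [0,0,25,-0.44,-0.515,-0.12,1],
  [0,0,25,-0.44,-0.515,-0.12,1],
  [0,0,25,-0.44,-0.515,-0.12,1],
  [0,0,25,-0.44,-0.515,-0.12,1],
  [0,0,25,-0.44,-0.515,-0.12,1],
  [0,0,25,-0.44,-0.515,-0.12,1],
  [0,0,25,-0.44,-0.515,-0.12,1],
  [0,0,25,-0.44,-0.515,-0.12,1],
])

```text
time_s: 0.82
tool_pos: [0.3297, 0.2767, 0.2895]
tool_rot: [1.207, 2.901, -0.0]
contact_force: [0.8, -1.0, 0.4]
grip_width: 0.0852
```

```bash
cat >> h.py <<'E'
def down(az):  # tool down, tool y at azimuth az deg
    a=np.radians(az); y=np.array([np.cos(a),np.sin(a),0]); z=np.array([0,0,-1.]); return np.c_[np.cross(y,z),y,z]
def delta(p,Rm,s=None):
    from workcell import arm
    s=s or arm.sense(); R0=R.from_rotvec(s["tool_rot"]).as_matrix()
    return np.round(np.r_[np.degrees(R.from_matrix(R0.T@Rm).as_rotvec()), R0.T@(np.asarray(p)-s["tool_pos"])],4)
E
python3 -c "
from h import *
print(delta([.45,-.05,.35],down(45)))"
```

```text
[-0.0072  0.0059 -0.1717 -0.3166 -0.145  -0.0604]
```

Call:
drive_tool([
  [0,0,0,-0.317,-0.145,-0.06,1],
  [0,0,0,-0.317,-0.145,-0.06,1],
  [0,0,0,-0.317,-0.145,-0.06,1],
  [0,0,0,-0.317,-0.145,-0.06,1],
  [0,0,0,-0.317,-0.145,-0.06,1],
  [0,0,0,-0.317,-0.145,-0.06,1],
  [0,0,0,-0.317,-0.145,-0.06,1],
  [0,0,0,-0.317,-0.145,-0.06,1],
])

```text
time_s: 1.48
tool_pos: [0.4432, -0.0317, 0.3463]
tool_rot: [1.208, 2.9, 0.0]
contact_force: [0.9, 0.7, -0.1]
grip_width: 0.0856
```

```bash
python3 -c "
from h import *
i,s=snap('wrist','w1'); print(s['tool_pos'],s['q']); print(delta([.45,-.05,.35],down(45)),delta([.475,-.316,.25],down(45)))
cv2.imwrite('pics/w1b.png',cv2.resize(i,(800,600),interpolation=cv2.INTER_CUBIC))"
```

```text
[ 0.4432 -0.0317  0.3463] [-0.2172 -0.0902 -0.193   1.4677  0.0002  0.5724]
[-0.074   0.4533 -0.5973 -0.0105 -0.0062 -0.0026] [-0.074   0.4533 -0.5973 -0.2172 -0.1743  0.0993]
```

View pics/w1b.png

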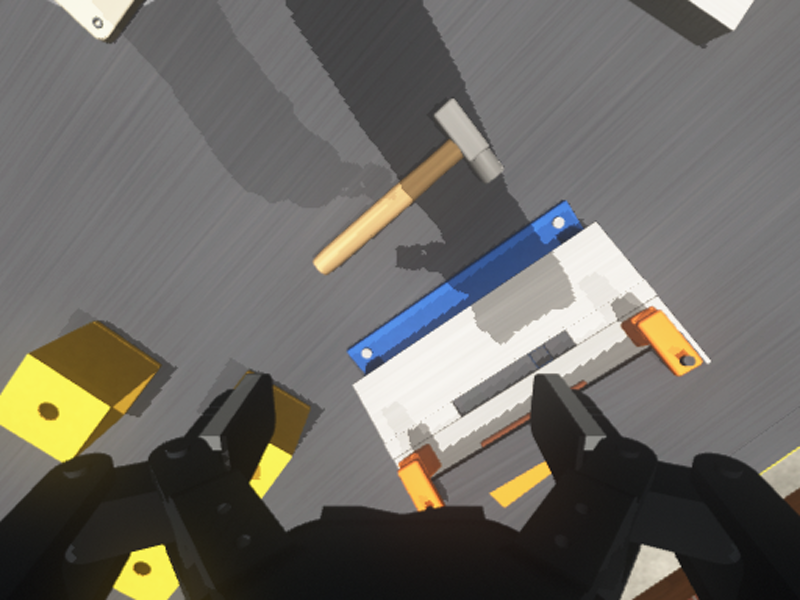

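```bash
python3 -c "
import cv2
i=cv2.imread('pics/w1.png'); c=i[200:275,280:380]; c=cv2.resize(c,None,fx=7,fy=7,interpolation=cv2.INTER_CUBIC)
cv2.imwrite('pics/w1c.png',cv2.convertScaleAbs(c,alpha=1.5))"
```

```text
(no output)
```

View pics/w1c.png

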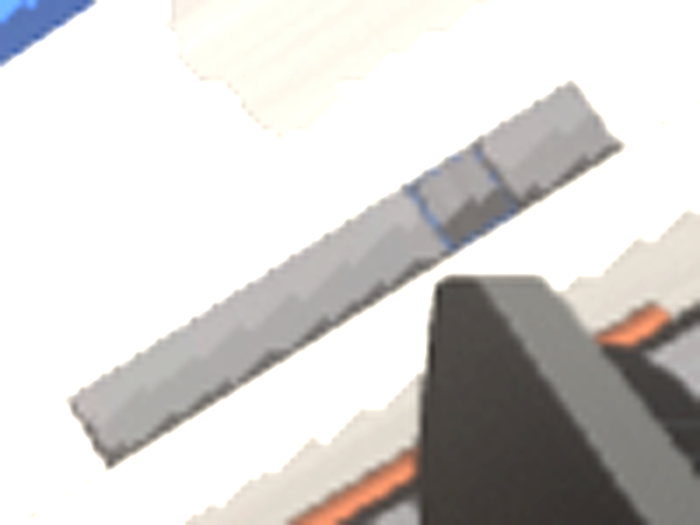

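Call:
drive_tool([
  [0,0,0,-0.217,-0.174,0.03,1],
  [0,0,0,-0.217,-0.174,0.03,1],
  [0,0,0,-0.217,-0.174,0.03,1],
  [0,0,0,-0.217,-0.174,0.03,1],
  [0,0,0,-0.217,-0.174,0.03,1],
  [0,0,0,-0.217,-0.174,0.03,1],
  [0,0,0,-0.217,-0.174,0.03,1],
  [0,0,0,-0.217,-0.174,0.03,1],
])

```text
time_s: 2.2
tool_pos: [0.4726, -0.3111, 0.3138]
tool_rot: [-1.215, -2.896, 0.002]
contact_force: [0.1, 0.1, 0.4]
grip_width: 0.0853
```

```bash
python3 -c "
from h import *
i,s=snap('wrist','w2'); print(s['tool_pos'],s['q'],s['joint_velocities'])
cv2.imwrite('pics/w2b.png',cv2.resize(i,(800,600),interpolation=cv2.INTER_CUBIC))"
```

```text
[ 0.4726 -0.3111  0.3138] [-0.6955  0.1401 -0.0229  1.4084 -0.0016  0.0988] [ 0.0559 -0.0491 -0.0411  0.0657  0.0469  0.0442]
```

View pics/w2b.png

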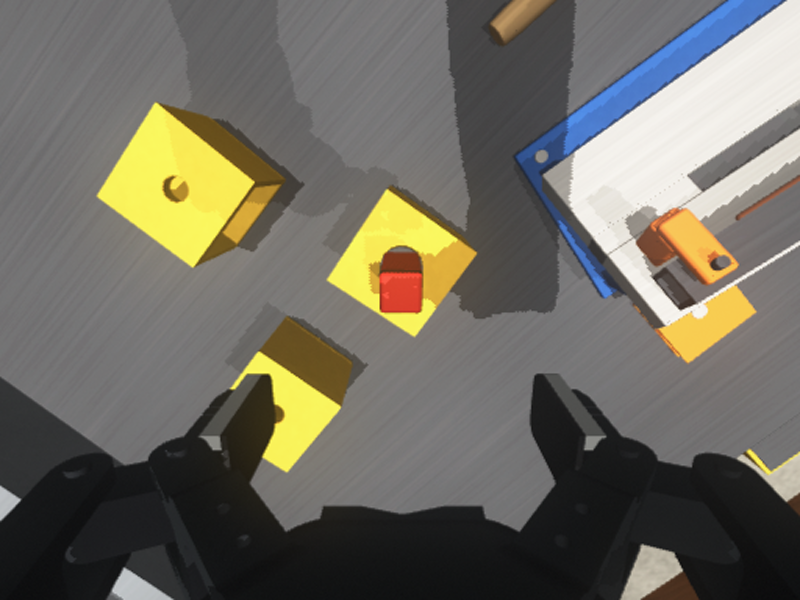

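```bash
python3 -c "
import cv2
i=cv2.imread('pics/w2.png'); c=i[115:220,205:310]; c=cv2.resize(c,None,fx=6,fy=6,interpolation=cv2.INTER_CUBIC)
cv2.imwrite('pics/w2c.png',c[:600])"
```

```text
(no output)
```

View pics/w2c.png

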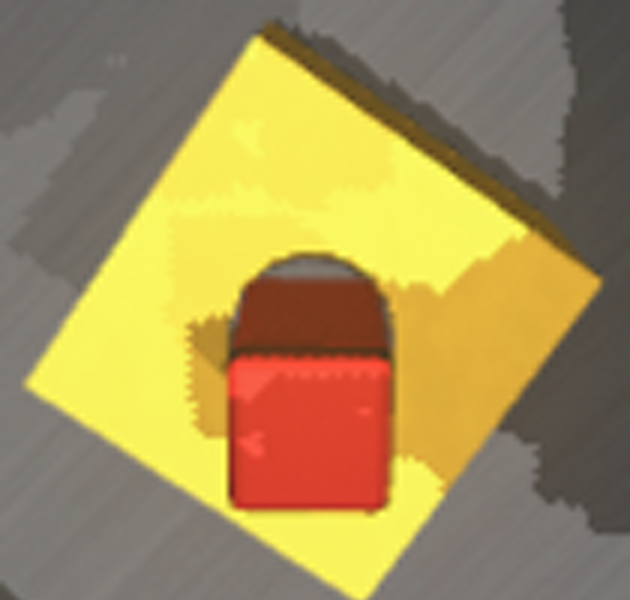

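```bash
cat > m.py <<'E'
from h import *
T=load("top0");S=load("side0");W1=load("w1");W=load("w2")
c=lambda *p:un(p,6,205,115)
P=[(260,35),(601,281),(362,601),(25,384)]
C=[W.onz(c(*p),.1) for p in P]; print("stand",np.array(C),np.mean(C,0)); 
K=[(229,357),(390,357),(386,510),(231,510)]
C=[W.onz(c(*p),.184) for p in K]; print("keytop",np.array(C),np.mean(C,0)); 
c1=lambda *p:un(p,5,310,190); c3=lambda *p:un(p,4,230,145)
print(tri([(T,c1(211,180)),(S,c3(307,352)),(W,c(309,433))]))
print(tri([(T,c1(211,180)),(W,c(309,433))]))
# corners stand vs top
for a,b in [((120,283),P[0]),((275,254),P[3]),((247,98),P[2]),((90,125),P[1])]: print(tri([(T,c1(*a)),(W,c(*b))]))
E
python3 m.py
```

```text
stand [[ 0.4246 -0.2773  0.1   ]
 [ 0.5122 -0.2628  0.1   ]
 [ 0.5276 -0.3507  0.1   ]
 [ 0.4394 -0.3664  0.1   ]] [ 0.4759 -0.3143  0.1   ]
keytop [[ 0.4565 -0.3137  0.184 ]
 [ 0.4756 -0.295   0.184 ]
 [ 0.4941 -0.3142  0.184 ]
 [ 0.4752 -0.3328  0.184 ]] [ 0.4753 -0.3139  0.184 ]
(array([ 0.4757, -0.3151,  0.1802]), np.float64(0.001063760004556798))
(array([ 0.4745, -0.3135,  0.1875]), np.float64(0.0006223592743615465))
(array([ 0.423 , -0.2767,  0.1139]), np.float64(0.002307937970542164))
(array([ 0.4395, -0.3735,  0.0773]), np.float64(0.0012405443960764842))
(array([ 0.5278, -0.353 ,  0.0988]), np.float64(0.002773912126022427))
(array([ 0.5112, -0.263 ,  0.1047]), np.float64(0.0003909698337381337))
```

```bash
python3 -c "
from h import *
print(delta([.4753,-.3143,.128],down(44.6)))"
```

```text
[-0.0183 -0.1326 -0.0265 -0.0068 -0.002   0.1863]
```

Call:
drive_tool([
  [0,0,0,-0.006,-0.002,0.04,1],
  [0,0,0,-0.006,-0.002,0.08,1],
  [0,0,0,-0.006,-0.002,0.11,1],
  [0,0,0,-0.006,-0.002,0.12,1],
  [0,0,0,-0.006,-0.002,0.12,1],
  [0,0,0,-0.006,-0.002,0.12,1],
  [0,0,0,-0.006,-0.002,0.12,1],
  [0,0,0,-0.006,-0.002,0.12,1],
])

```text
time_s: 2.92
tool_pos: [0.4771, -0.3128, 0.199]
tool_rot: [1.205, 2.896, -0.002]
contact_force: [-0.2, -0.5, 0.2]
grip_width: 0.0854
```

```bash
python3 -c "
from h import *
i,s=snap('wrist','w3'); print(s['tool_pos'],s['q'],s['joint_velocities'],s['contact_force'])
print(delta([.4753,-.3143,.128],down(44.6)))
cv2.imwrite('pics/w3b.png',cv2.resize(i,(800,600),interpolation=cv2.INTER_CUBIC))"
```

```text
[ 0.4771 -0.3128  0.199 ] [-0.6936  0.1962 -0.1982  1.1712  0.0001  0.095 ] [-0.0033  0.0027 -0.0033 -0.0023 -0.0003 -0.0019] [-0.1831 -0.4773  0.2282]
[ 0.0315  0.2709  0.2029  0.0004 -0.0023  0.0707]
```

View pics/w3b.png

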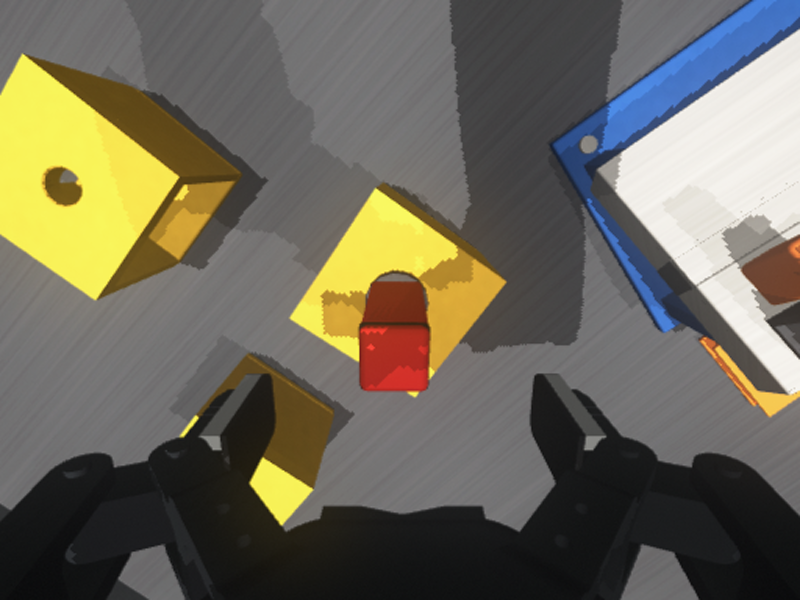

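```bash
python3 -c "
from h import *
W=load('w3'); W2=load('w2')
un8=lambda x,y:((x+.5)*.64-.5,(y+.5)*.64-.5)
C=[W.onz(un8(*p),.184) for p in [(361,325),(429,325),(428,390),(360,390)]]; print(np.array(C),np.mean(C,0))
print(tri([(W,un8(394.5,357)),(W2,un((309,433),6,205,115))]))
# stand corners
C=[W.onz(un8(*p),.1) for p in [(379,188),(506,281),(290,319)]]; print(np.array(C),(C[1]+C[2])/2)
print(delta([.4747,-.3145,.128],down(44.6)))
"
```

```text
[[ 0.4561 -0.312   0.184 ]
 [ 0.4744 -0.2938  0.184 ]
 [ 0.494  -0.3133  0.184 ]
 [ 0.4747 -0.3325  0.184 ]] [ 0.4748 -0.3129  0.184 ]
(array([ 0.4768, -0.3153,  0.176 ]), np.float64(0.0001729205117642457))
[[ 0.4255 -0.2765  0.1   ]
 [ 0.5122 -0.2625  0.1   ]
 [ 0.4401 -0.3664  0.1   ]] [ 0.4761 -0.3145  0.1   ]
[ 0.0315  0.2709  0.2029  0.0007 -0.0028  0.0707]
```

Call:
drive_tool([
  [0,0,0,0.0005,-0.0025,0.035,1],
  [0,0,0,0.0005,-0.0025,0.06,1],
  [0,0,0,0.0005,-0.0025,0.07,1],
  [0,0,0,0.0005,-0.0025,0.07,1],
  [0,0,0,0.0005,-0.0025,0.07,-1],
  [0,0,0,0.0005,-0.0025,0.07,-1],
  [0,0,0,0.0005,-0.0025,0.07,-1],
  [0,0,0,0.0005,-0.0025,0.07,-1],
])

```text
time_s: 3.63
tool_pos: [0.4744, -0.3142, 0.1277]
tool_rot: [1.206, 2.897, -0.002]
contact_force: [-0.1, -0.2, 0.9]
grip_width: 0.0384
```

Call:
drive_tool([
  [0,0,0,0,0,0,-1],
  [0,0,0,0,0,0,-1],
  [0,0,0,0,0,0,-1],
  [0,0,0,0,0,0,-1],
  [0,0,0,0,0,0,-1],
  [0,0,0,0,0,0,-1],
  [0,0,0,0,0,0,-1],
  [0,0,0,0,0,0,-1],
])

```text
time_s: 4.3
tool_pos: [0.4741, -0.314, 0.1274]
tool_rot: [1.207, 2.898, -0.001]
contact_force: [-0.8, 0.2, 6.4]
grip_width: 0.0272
```

```bash
python3 -c "
from h import *
i,s=snap('wrist','w4'); print(s['tool_pos'],s['tool_rot'],s['contact_force'],s['ft_torque'],s['grip_width'])
cv2.imwrite('pics/w4b.png',cv2.resize(i,(800,600),interpolation=cv2.INTER_CUBIC))
i,s=snap('side','s4')
cv2.imwrite('pics/s4b.png',cv2.resize(i[130:310,220:400],None,fx=3.3,fy=3.3,interpolation=cv2.INTER_CUBIC))"
```

```text
[ 0.4741 -0.314   0.1274] [ 1.2068  2.898  -0.0012] [-0.8129  0.205   6.3521] [ 0.0867  0.0911 -0.0155] 0.027181813111284887
```

View pics/w4b.png

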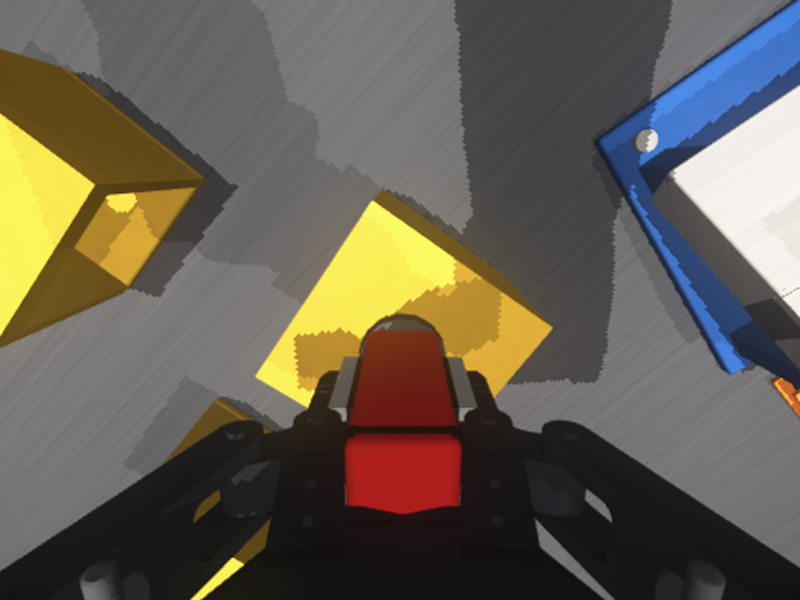

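View pics/s4b.png

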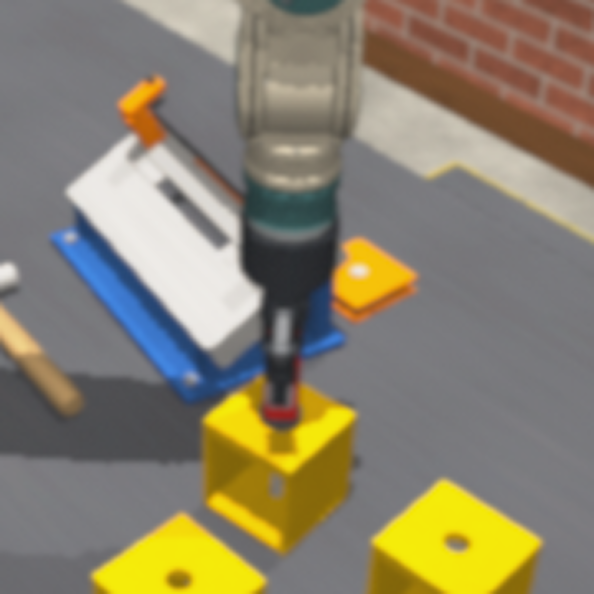

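```bash
cat > fx.py <<'E'
from h import *
from scipy.optimize import least_squares
T=load("top0");S=load("side0");W1=load("w1")
un8=lambda x,y:((x+.5)*.64-.5,(y+.5)*.64-.5)
c2=lambda *p:un(p,6,185,140); c3=lambda *p:un(p,4,230,145); cw=lambda *p:un(p,7,280,200)
c30,s30=np.cos(np.pi/6),.5
def face(s,y,n=0): return np.array([s*c30-n*s30,y,.1+s*s30+n*c30])
obs=[(W1,cw(72,400),face(-.009,-.066),2),(W1,cw(570,85),face(-.009,.066),2),(W1,cw(620,147),face(.009,.066),2),(W1,cw(108,465),face(.009,-.066),2),
(W1,un8(597,222),face(-.08,.15),1),(W1,un8(354,384),face(-.08,-.15),1),
(T,c2(75,360),face(-.08,.15),1),(T,c2(680,455),face(-.08,-.15),1),(T,c2(262,258),face(-.009,.066),1),(T,c2(528,297),face(-.009,-.066),1),
(S,c3(42,173),face(-.08,.15),1),(S,c3(215,370),face(-.08,-.15),1)]
def tf(v,p): 
    c,s=np.cos(v[2]),np.sin(v[2]); return np.array([v[0]+c*p[0]-s*p[1],v[1]+s*p[0]+c*p[1],p[2]+(v[3] if len(v)>3 else 0)])
def res(v,O): return np.concatenate([w*(c.proj(tf(v,p))[0]-px) for c,px,p,w in O])
if __name__=="__main__":
    for O,n in ((obs,"all"),(obs[:6],"w1"),(obs[6:10],"top"),(obs[10:],"side")):
        for v0 in ([.6,-.04,-.16],[.6,-.04,-.16,0]):
            if n=="side" and len(v0)>3: continue
            r=least_squares(res,v0,args=(O,)); print(n,r.x,np.degrees(r.x[2]),np.abs(r.fun).max(),np.sqrt((r.fun**2).mean()))
            if n in("all","w1"):
                v=r.x; 
                for px in [(410,190),(480,145),(450,248),(518,205)]:
                    n_=tf(v,np.array([-s30,0,c30]))-tf(v,np.zeros(3)); p0=tf(v,face(0,0,-.006))
                    X=W1.onplane(cw(*px),p0,n_); d=X-tf(v,face(0,0)); yl=d@np.array([-np.sin(v[2]),np.cos(v[2]),0]); print("  sock y",yl)
E
python3 fx.py
```

```text
all [ 0.6049 -0.0404 -0.1603] -9.184817848171006 2.7013544732125183 1.238197603285153
  sock y 0.024193221808371437
  sock y 0.042121114924726547
  sock y 0.024139646665543323
  sock y 0.04130598329492661
all [ 0.6078 -0.041  -0.162  -0.0059] -9.279885527958221 1.6996296564731779 0.8809640526359789
  sock y 0.024301462158380218
  sock y 0.04249146998479935
  sock y 0.024268759601421486
  sock y 0.04168608803507085
w1 [ 0.6049 -0.0402 -0.1631] -9.342166834470447 2.5318525605231343 1.4185239771589204
  sock y 0.023910805727821005
  sock y 0.04184025050021308
  sock y 0.023892555275387597
  sock y 0.04106039738849015
w1 [ 0.6085 -0.041  -0.1641 -0.0069] -9.404316676062036 1.26275052343982 0.8467216363874722
  sock y 0.024160148391858646
  sock y 0.04240163748962776
  sock y 0.024155776972474
  sock y 0.04162241795101481
top [ 0.6043 -0.0435 -0.1547] -8.863533003481294 0.45382233048948706 0.33230968777142234
top [ 0.604  -0.0436 -0.1547  0.0028] -8.86420180243791 0.4869240856695001 0.32625380766190465
side [ 0.601  -0.0481 -0.1637] -9.381204866376697 0.19536485605578946 0.12571290697131612
```

Call:
drive_tool([
  [0,0,0,0,0,-0.01,-1],
  [0,0,0,0,0,-0.04,-1],
  [0,0,0,0,0,-0.08,-1],
  [0,0,0,0,0,-0.12,-1],
  [0,0,0,0,0,-0.16,-1],
  [0,0,0,0,0,-0.17,-1],
  [0,0,0,0,0,-0.17,-1],
  [0,0,0,0,0,-0.17,-1],
])

```text
time_s: 5.07
tool_pos: [0.4731, -0.3131, 0.2956]
tool_rot: [-1.208, -2.9, -0.0]
contact_force: [0.7, 0.4, -2.9]
grip_width: 0.0278
```

```bash
cat > tgt.py <<'E'
from h import *
from fx import face,tf
V=[.605,-.042,np.radians(-9.2)]
psi=V[2]; zin=np.array([.5*np.cos(psi),.5*np.sin(psi),-np.cos(np.pi/6)])
ax=np.cross([0,0,-1.],zin); ax/=np.linalg.norm(ax)
RT=R.from_rotvec(ax*np.pi/6).as_matrix()@down(44.6)
LT=.117
def tcp(s,y,n,V=V): return tf(V,face(s,y,n))-LT*zin
E
python3 -c "
from tgt import *
print(RT,tcp(0,.033,.03)); print(delta(tcp(0,.033,.03),RT))
i,s=snap('wrist','w5'); print(s['tool_pos'],s['q'],s['ft_torque'])
cv2.imwrite('pics/w5b.png',cv2.resize(i,(800,600),interpolation=cv2.INTER_CUBIC))"
```

```text
[[-0.5954  0.6339  0.4936]
 [ 0.6947  0.7148 -0.0799]
 [-0.4035  0.2953 -0.866 ]] [0.5377 0.0023 0.2273]
[-17.6794 -24.256    0.1785   0.1783   0.2681   0.0684]
[ 0.4731 -0.3131  0.2956] [-0.6986  0.1475 -0.0518  1.3718  0.      0.0906] [0.0333 0.0372 0.0542]
```

View pics/w5b.png

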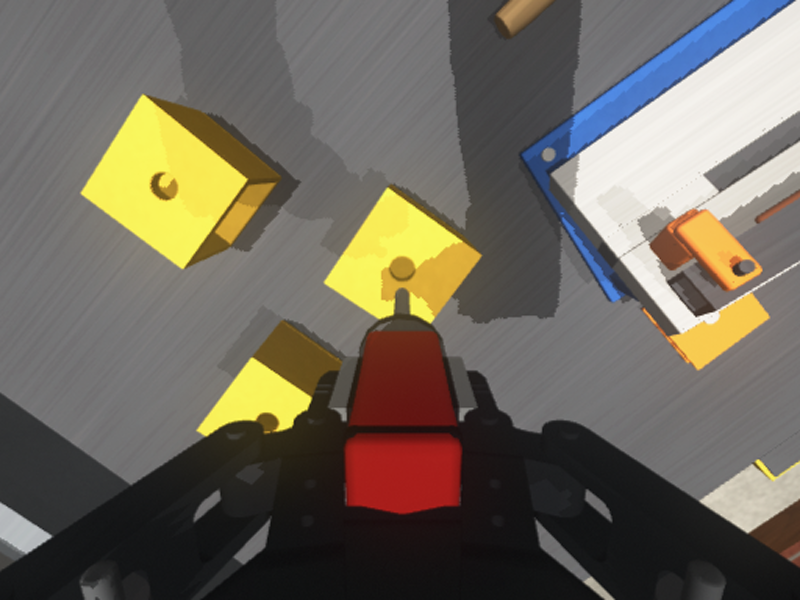

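```bash
python3 -c "
from tgt import *
W=load('w5'); un8=lambda x,y:((x+.5)*.64-.5,(y+.5)*.64-.5)
print('hole',W.onz(un8(401.5,268.5),.1))
d=np.load('pics/w5.npz'); R0=R.from_rotvec(d['tool_rot']).as_matrix()
print('tip pred px800',(W.proj(d['tool_pos']+R0@[0,0,.117])+.5)/.64-.5, (W.proj(d['tool_pos']+R0@[.0045,0,.117])+.5)/.64-.5)
# slot corner visible -y lower: 
i=cv2.imread('pics/w5.png'); cv2.imwrite('pics/w5c.png',cv2.resize(i[160:230,225:290],None,fx=8,fy=8,interpolation=cv2.INTER_CUBIC))
"
```

```text
hole [ 0.4756 -0.3146  0.1   ]
tip pred px800 [[400.1013 291.8739]] [[400.0934 284.7918]]
```

View pics/w5c.png

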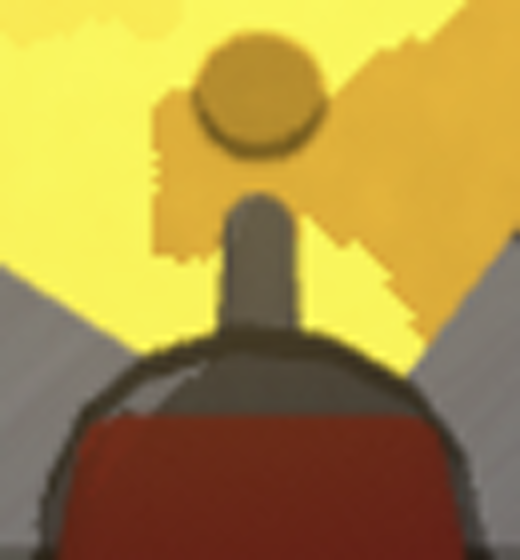

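Call:
drive_tool([
  [0,0,0,0.03,0.03,0,-1],
  [-4,-6,0,0.05,0.06,0,-1],
  [-8,-12,0,0.08,0.1,0.01,-1],
  [-12,-18,0,0.1,0.14,0.01,-1],
  [-16,-22,0,0.12,0.17,0.02,-1],
  [-17.7,-24.3,0,0.14,0.2,0.03,-1],
  [-17.7,-24.3,0,0.16,0.23,0.04,-1],
  [-17.7,-24.3,0,0.175,0.255,0.05,-1],
])

```text
time_s: 5.78
tool_pos: [0.5257, -0.0062, 0.2396]
tool_rot: [1.012, 2.433, 0.163]
contact_force: [0.6, -0.0, -2.5]
grip_width: 0.0275
```

```bash
python3 -c "
from tgt import *
i,s=snap('wrist','w6'); print(s['tool_pos'],s['q'],s['joint_velocities'])
print(delta(tcp(0,.033,.03),RT))
cv2.imwrite('pics/w6b.png',cv2.resize(i,(800,600),interpolation=cv2.INTER_CUBIC))
cv2.imwrite('pics/w6c.png',cv2.resize(i[90:240,180:380],None,fx=4,fy=4,interpolation=cv2.INTER_CUBIC))"
```

```text
[ 0.5257 -0.0062  0.2396] [-0.1262 -0.2344 -0.6421  0.6474 -0.0154  0.6577] [ 0.9059  0.3097 -0.0109 -0.3491 -0.476   0.7646]
[ 0.0131 -0.788   0.4512 -0.0002  0.0073  0.0144]
```

View pics/w6b.png

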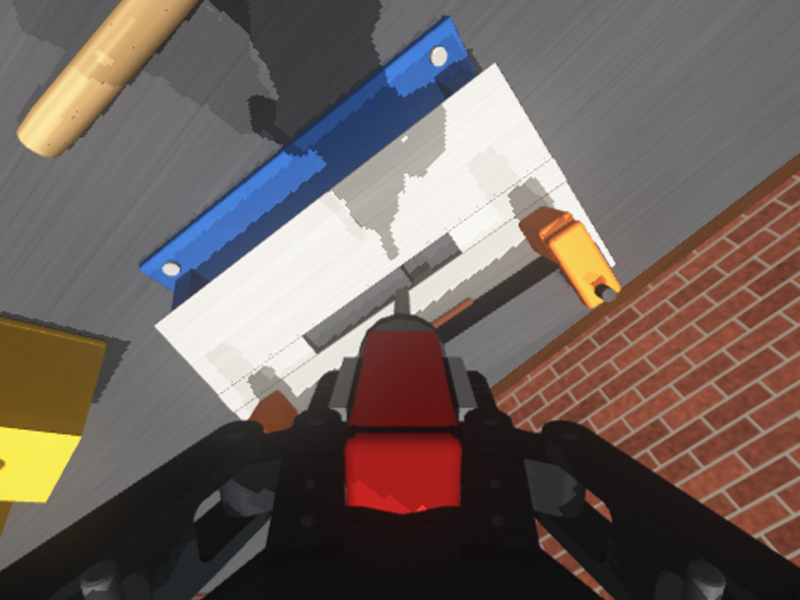

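View pics/w6c.png

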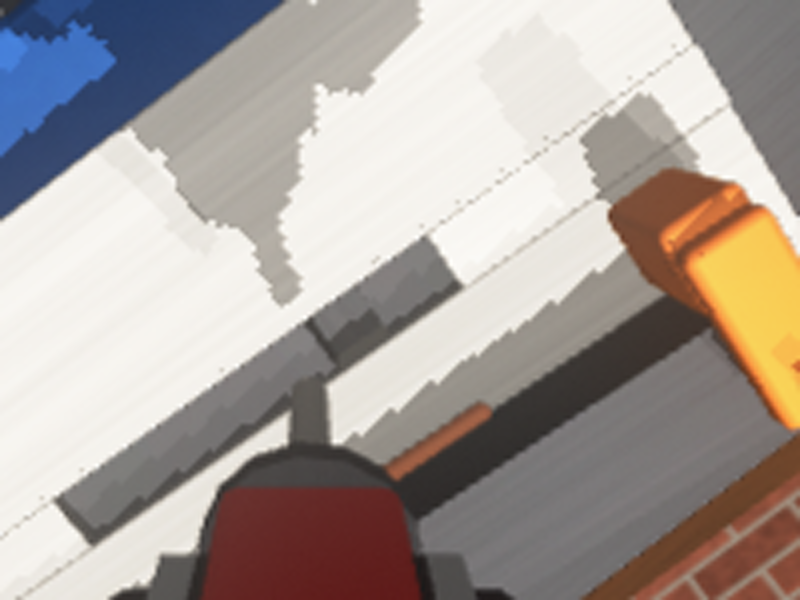

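Call:
drive_tool([
  [0,0,0,0,0,0,-1],
  [0,0,0,0,0,0,-1],
  [0,0,0,0,0,0,-1],
  [0,0,0,0,0,0,-1],
  [0,0,0,0,0,0,-1],
  [0,0,0,0,0,0,-1],
  [0,0,0,0,0,0,-1],
  [0,0,0,0,0,0,-1],
])

```text
time_s: 6.5
tool_pos: [0.5311, -0.0101, 0.2463]
tool_rot: [1.011, 2.424, 0.164]
contact_force: [-0.6, 0.1, -2.1]
grip_width: 0.0272
```

```bash
python3 -c "
from tgt import *
i,s=snap('wrist','w7'); print(s['tool_pos'],s['q'],s['joint_velocities'],s['contact_force'],s['ft_torque'])
print(delta(tcp(0,.033,.03),RT))
cv2.imwrite('pics/w7a.png',cv2.resize(i[20:240,60:420],None,fx=2.2,fy=2.2,interpolation=cv2.INTER_CUBIC))
cv2.imwrite('pics/w7c.png',cv2.resize(i[130:220,190:310],None,fx=6,fy=6,interpolation=cv2.INTER_CUBIC))"
```

```text
[ 0.5311 -0.0101  0.2463] [-0.133  -0.2334 -0.6308  0.6486 -0.0139  0.6535] [ 0.0057 -0.     -0.0023 -0.0011 -0.0002 -0.0005] [-0.5824  0.0973 -2.1218] [ 0.0962  0.6876 -0.0128]
[0.0504 0.0625 0.1367 0.0122 0.0074 0.0187]
```

View pics/w7a.png

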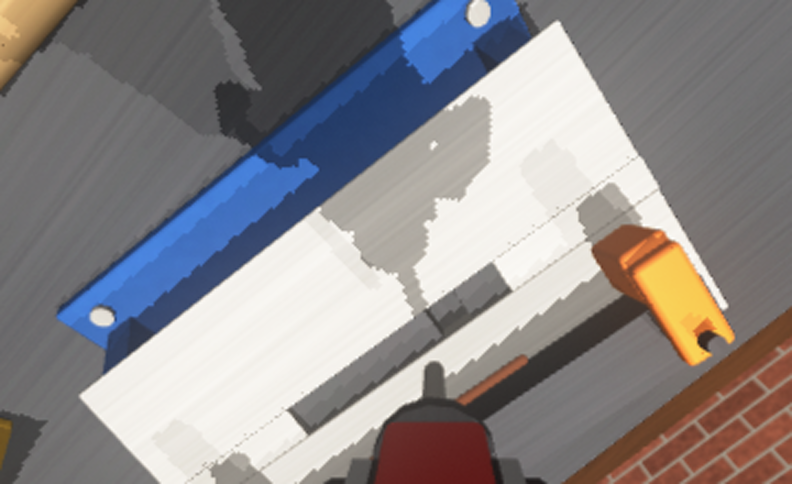

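View pics/w7c.png

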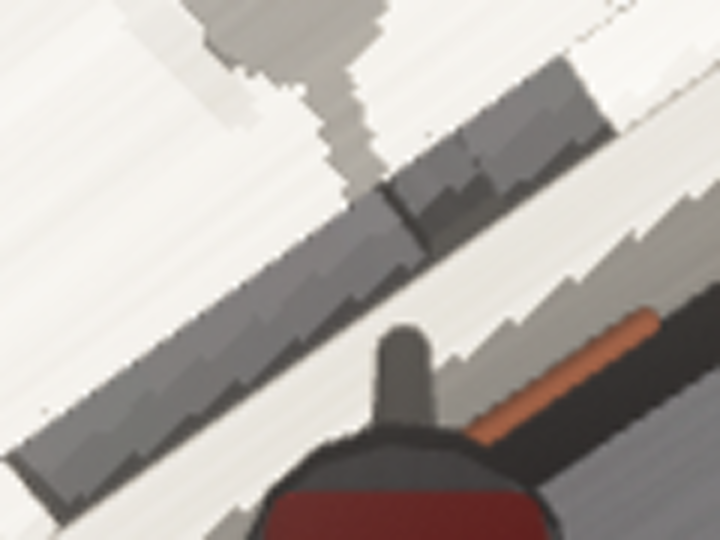

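```bash
cat > fx2.py <<'E'
from fx import *
W7=load("w7"); d=np.load('pics/w7.npz'); R0=R.from_rotvec(d['tool_rot']).as_matrix()
c7=lambda *p:un(p,6,190,130); a7=lambda *p:un(p,2.2,60,20)
o7=[(W7,c7(5,458),face(-.009,-.066),2),(W7,c7(562,55),face(-.009,.066),2),(W7,c7(620,130),face(.009,.066),2),(W7,c7(63,525),face(.009,-.066),2),
(W7,a7(560,20),face(-.08,.15),1),(W7,a7(79,397),face(-.08,-.15),1)]
for O,n in ((o7,"w7"),(obs+o7,"all"),(obs[:6]+o7,"w1+w7")):
    for v0 in ([.6,-.04,-.16],[.6,-.04,-.16,0]):
        r=least_squares(res,v0,args=(O,)); v=r.x; print(n,v,np.degrees(v[2]),np.abs(r.fun).max(),np.sqrt((r.fun**2).mean()))
        n_=tf(v,np.array([-s30,0,c30]))-tf(v,np.zeros(3)); p0=tf(v,face(0,0,-.006))
        print([ (W7.onplane(c7(*px),p0,n_)-tf(v,face(0,0)))@np.array([-np.sin(v[2]),np.cos(v[2]),0]) for px in [(380,183),(432,258),(462,132),(497,195)]])
for q in ([0,0,.117],[.0045,0,.117]): p=W7.proj(d['tool_pos']+R0@np.array(q))[0]; print("tip px in crop",(p-[190,130]+.5)*6-.5)
E
python3 fx2.py
```

```text
w7 [ 0.6043 -0.0397 -0.1601] -9.175221053629263 1.5991449017583754 0.9042826686324019
[np.float64(0.02418774450399019), np.float64(0.02364840195626867), np.float64(0.04223406640933422), np.float64(0.04066134592062353)]
w7 [ 0.6054 -0.0402 -0.1611 -0.0017] -9.232283794280871 1.2136290803583734 0.6469034714537212
[np.float64(0.024240043496021307), np.float64(0.02371233723055567), np.float64(0.04240605015679458), np.float64(0.04083472872405949)]
all [ 0.6046 -0.04   -0.1599] -9.160203452896388 2.6624334626657173 1.1845597946815225
[np.float64(0.024423751694587336), np.float64(0.023880175107999748), np.float64(0.042478587756199275), np.float64(0.040902030994866306)]
all [ 0.6062 -0.0406 -0.1614 -0.0029] -9.247702291570828 2.150574777048405 0.9270605617489553
[np.float64(0.024357912598845247), np.float64(0.023831909229085502), np.float64(0.042607444938711964), np.float64(0.041032109679507475)]
w1+w7 [ 0.6046 -0.0399 -0.1611] -9.228986578363005 2.70199812063089 1.235219292054669
[np.float64(0.024302490991620903), np.float64(0.023777120117786883), np.float64(0.042358027729596216), np.float64(0.04079558234854492)]
w1+w7 [ 0.6061 -0.0405 -0.1624 -0.0027] -9.302060179260458 2.1076056408918475 0.9441965443984915
[np.float64(0.024264332453567513), np.float64(0.023753188002420513), np.float64(0.04250307630856946), np.float64(0.04093998563935373)]
tip px in crop [399.0612 345.3683]
tip px in crop [399.0457 318.1672]
```

```bash
sed -i 's/^V=.*/V=[.6048,-.0402,np.radians(-9.2)]/; s/^def tcp.*/def tcp(s,y,n,V=V): return tf(V,face(s,y,n))-RT@np.array([-.0009,.0009,LT])/' tgt.py; python3 -c "
from tgt import *
print(delta(tcp(0,.033,.01),RT))"
```

```text
[0.0504 0.0625 0.1367 0.0145 0.0076 0.0384]
```

Call:
drive_tool([
  [0,0,0,0.0145,0.0075,0,-1],
  [0,0,0,0.0145,0.0075,0.01,-1],
  [0,0,0,0.0145,0.0075,0.02,-1],
  [0,0,0,0.0145,0.0075,0.03,-1],
  [0,0,0,0.0145,0.0075,0.038,-1],
  [0,0,0,0.0145,0.0075,0.038,-1],
  [0,0,0,0.0145,0.0075,0.038,-1],
  [0,0,0,0.0145,0.0075,0.038,-1],
])

```text
time_s: 7.22
tool_pos: [0.5461, 0.0027, 0.2093]
tool_rot: [1.01, 2.425, 0.164]
contact_force: [0.5, 0.6, -2.2]
grip_width: 0.0272
```

```bash
python3 -c "
from tgt import *
i,s=snap('wrist','w8'); print(s['tool_pos'],s['contact_force'],s['ft_torque'])
print(delta(tcp(0,.033,.01),RT))
cv2.imwrite('pics/w8c.png',cv2.resize(i[110:220,190:320],None,fx=5,fy=5,interpolation=cv2.INTER_CUBIC))"
```

```text
[0.5461 0.0027 0.2093] [ 0.5198  0.6444 -2.1804] [0.1051 0.7561 0.0427]
[ 0.0659  0.0628  0.1647 -0.     -0.0002  0.0004]
```

View pics/w8c.png

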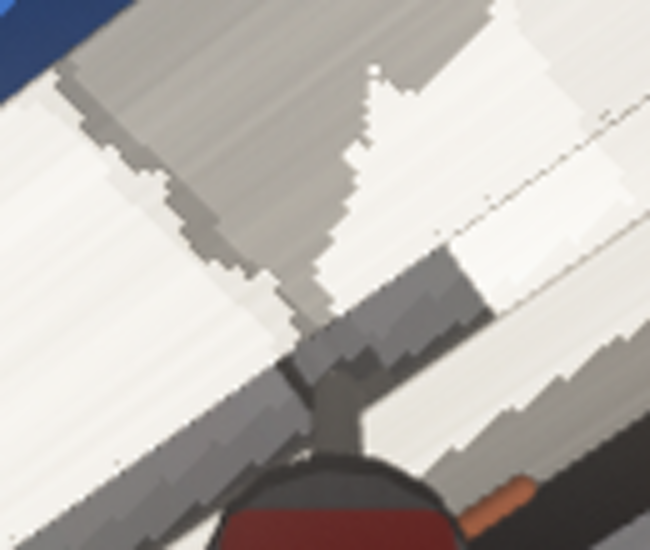

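Call:
drive_tool([
  [0,0,0,0,0,0.003,-1],
  [0,0,0,0,0,0.006,-1],
  [0,0,0,0,0,0.009,-1],
  [0,0,0,0,0,0.012,-1],
  [0,0,0,0,0,0.014,-1],
  [0,0,0,0,0,0.014,-1],
  [0,0,0,0,0,0.014,-1],
  [0,0,0,0,0,0.014,-1],
])

```text
time_s: 7.93
tool_pos: [0.5529, 0.0019, 0.1973]
tool_rot: [1.01, 2.425, 0.164]
contact_force: [0.7, -0.0, -2.7]
grip_width: 0.0273
```

```bash
python3 -c "
from tgt import *
i,s=snap('wrist','w9'); print(s['tool_pos'],s['contact_force'],s['ft_torque'],s['contact_force']@zin)
print(delta(tcp(0,.033,-.004),RT))
cv2.imwrite('pics/w9c.png',cv2.resize(i[110:220,190:320],None,fx=5,fy=5,interpolation=cv2.INTER_CUBIC))"
```

```text
[0.5529 0.0019 0.1973] [ 0.7094 -0.038  -2.7133] [ 0.1138  0.7187 -0.021 ] 2.7029541105148924
[ 0.066   0.0442  0.1791 -0.0004 -0.0002  0.0004]
```

View pics/w9c.png

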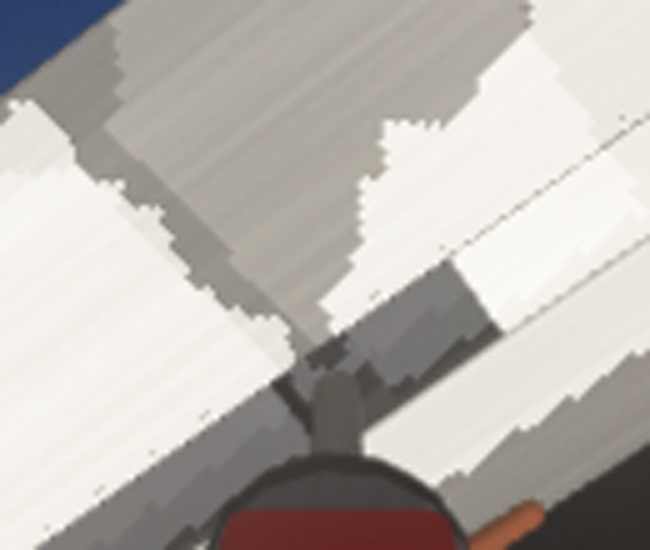

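Call:
drive_tool([
  [0,0,0,0,0,0.002,-1],
  [0,0,0,0,0,0.004,-1],
  [0,0,0,0,0,0.006,-1],
  [0,0,0,0,0,0.008,-1],
  [0,0,0,0,0,0.01,-1],
  [0,0,0,0,0,0.01,-1],
  [0,0,0,0,0,0.01,-1],
  [0,0,0,0,0,0.01,-1],
])

```text
time_s: 8.65
tool_pos: [0.5578, 0.001, 0.1886]
tool_rot: [1.01, 2.425, 0.164]
contact_force: [0.0, 0.3, -1.5]
grip_width: 0.0273
```

```bash
cat > st.py <<'E'
from tgt import *
from workcell import arm
s=arm.sense(); R0=R.from_rotvec(s['tool_rot']).as_matrix()
print(s['time_s'],s['tool_pos'],'F tool',s['contact_force']@R0,'M',s['ft_torque']@R0,s['grip_width'])
tip=s['tool_pos']+R0@np.array([-.0009,.0009,LT]); d=tip-tf(V,face(0,0))
c,sn=np.cos(psi),np.sin(psi)
l=np.array([c*d[0]+sn*d[1],-sn*d[0]+c*d[1],d[2]])
print("tip s,y,n mm",1e3*np.array([l[0]*.866+l[2]*.5,l[1],-l[0]*.5+l[2]*.866]))
E
python3 st.py
```

```text
8.65 [0.5578 0.001  0.1886] F tool [ 0.8156 -0.2017  1.3168] M [0.4061 0.6058 0.0394] 0.027340657604121882
tip s,y,n mm [ -0.2045  33.4402 -13.7264]
```

Call:
drive_tool([
  [0,0,0,0,0,0.0015,-1],
  [0,0,0,0,0,0.003,-1],
  [0,0,0,0,0,0.0045,-1],
  [0,0,0,0,0,0.006,-1],
  [0,0,0,0,0,0.0075,-1],
  [0,0,0,0,0,0.009,-1],
  [0,0,0,0,0,0.0105,-1],
  [0,0,0,0,0,0.0105,-1],
])

```text
time_s: 9.32
tool_pos: [0.5633, 0.0001, 0.1796]
tool_rot: [1.01, 2.424, 0.164]
contact_force: [-1.8, 0.3, -0.4]
grip_width: 0.0275
```

```bash
python3 st.py
```

```text
9.3167 [0.5633 0.0001 0.1796] F tool [ 1.4581 -1.0746 -0.533 ] M [0.4142 0.56   0.0295] 0.02748976773323906
tip s,y,n mm [  0.1294  33.4471 -24.3548]
```

Call:
drive_tool([
  [0,0,0,0,0,0.0005,-1],
  [0,0,0,0,0,0.001,-1],
  [0,0,0,0,0,0.0015,-1],
  [0,0,0,0,0,0.002,-1],
  [0,0,0,0,0,0.002,-1],
  [0,0,0,0,0,0.002,-1],
  [0,0,0,0,0,0.002,-1],
  [0,0,0,0,0,0.002,-1],
])

```text
time_s: 9.98
tool_pos: [0.5639, 0.0001, 0.1791]
tool_rot: [1.009, 2.424, 0.164]
contact_force: [-9.7, 0.9, 10.9]
grip_width: 0.0274
```

```bash
python3 st.py
```

```text
9.9833 [0.5639 0.0001 0.1791] F tool [  1.9607  -2.3005 -14.3599] M [0.9776 1.0691 0.0102] 0.02742359382495026
tip s,y,n mm [  0.5041  33.4413 -25.0521]
```

Call:
drive_tool([
  [0,0,0,0,0,0.0005,-1],
  [0,0,0,0,0,0.001,-1],
  [0,0,0,0,0,0.0015,-1],
  [0,0,0,0,0,0.002,-1],
  [0,0,0,0,0,0.002,-1],
  [0,0,0,0,0,0.002,-1],
  [0,0,0,0,0,0.002,-1],
  [0,0,0,0,0,0.002,-1],
])

```text
time_s: 10.65
tool_pos: [0.5645, -0.0001, 0.179]
tool_rot: [1.009, 2.424, 0.164]
contact_force: [-21.8, 2.6, 25.1]
grip_width: 0.0275
```

```bash
python3 st.py
```

```text
10.65 [ 0.5645 -0.0001  0.179 ] F tool [  4.6124  -4.4248 -32.7157] M [1.826  1.867  0.0223] 0.027462247381669417
tip s,y,n mm [  1.0648  33.3273 -25.504 ]
```

Call:
drive_tool([
  [0,0,0,0,0,-0.004,-1],
  [0,0,0,0.0015,-0.001,-0.006,-1],
  [0,0,0,0.0015,-0.001,-0.006,-1],
  [0,0,0,0.0015,-0.001,-0.004,-1],
  [0,0,0,0.0015,-0.001,-0.002,-1],
  [0,0,0,0.0015,-0.001,0,-1],
  [0,0,0,0.0015,-0.001,0,-1],
  [0,0,0,0.0015,-0.001,0,-1],
])

```text
time_s: 11.32
tool_pos: [0.5637, -0.0006, 0.1783]
tool_rot: [1.009, 2.422, 0.161]
contact_force: [-22.7, 1.0, 25.6]
grip_width: 0.0275
```

```bash
python3 st.py
```

```text
11.3167 [ 0.5637 -0.0006  0.1783] F tool [  3.7618  -6.0842 -33.4566] M [ 2.0795  1.5051 -0.0461] 0.027496530588120738
tip s,y,n mm [  0.1501  32.495  -25.7324]
```

Call:
drive_tool([
  [0,0,0,0,0,-0.005,-1],
  [0,0,0,0,0,-0.015,-1],
  [0,0,0,0,0,-0.03,-1],
  [0,0,0,0,0,-0.05,-1],
  [0,0,0,0,0,-0.06,-1],
  [0,0,0,0,0,-0.065,-1],
  [0,0,0,0,0,-0.065,-1],
  [0,0,0,0,0,-0.065,-1],
])

```text
time_s: 11.98
tool_pos: [0.5312, 0.0054, 0.2311]
tool_rot: [1.01, 2.425, 0.164]
contact_force: [-0.1, -0.3, -2.5]
grip_width: 0.0277
```

```bash
python3 st.py; python3 -c "
from tgt import *
i,s=snap('wrist','w10'); W=load('w10')
cv2.imwrite('pics/w10c.png',cv2.resize(i[130:220,190:310],None,fx=6,fy=6,interpolation=cv2.INTER_CUBIC))
print(delta([.474,-.314,.2956],down(44.6)))"
```

```text
11.9833 [0.5312 0.0054 0.2311] F tool [ 0.8438 -0.9954  2.0985] M [ 0.4256  0.5891 -0.0537] 0.02772154965166628
tip s,y,n mm [-2.3602 33.4999 36.482 ]
[17.686  24.2082  0.1787 -0.2135 -0.2458 -0.0591]
```

View pics/w10c.png

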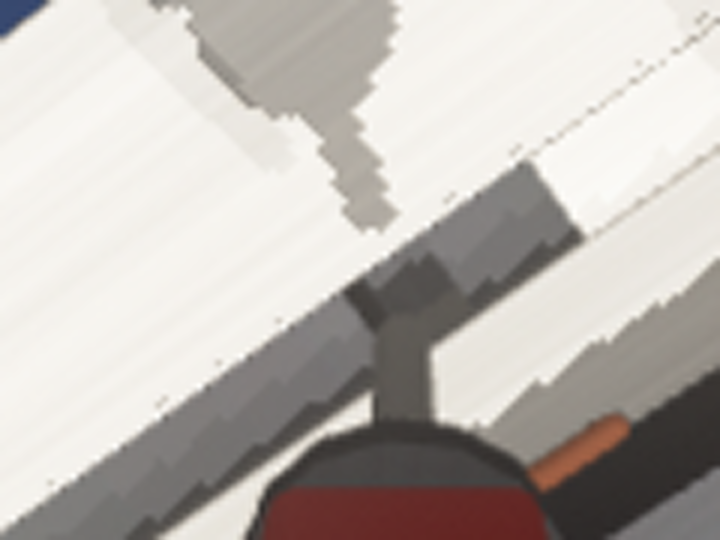

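Call:
drive_tool([
  [0,0,0,-0.02,-0.02,-0.02,-1],
  [0,0,0,-0.05,-0.05,-0.03,-1],
  [4,6,0,-0.08,-0.08,-0.04,-1],
  [8,11,0,-0.11,-0.11,-0.06,-1],
  [12,16,0,-0.13,-0.14,-0.06,-1],
  [16,21,0,-0.15,-0.17,-0.06,-1],
  [17.7,24.2,0,-0.18,-0.2,-0.06,-1],
  [17.7,24.2,0,-0.205,-0.235,-0.06,-1],
])

```text
time_s: 12.7
tool_pos: [0.4789, -0.3022, 0.2955]
tool_rot: [1.207, 2.9, -0.0]
contact_force: [1.2, -0.9, -1.9]
grip_width: 0.0276
```

Call:
drive_tool([
  [0,0,0,0,0,0,-1],
  [0,0,0,0,0,0,-1],
  [0,0,0,0,0,0,-1],
  [0,0,0,0,0,0,-1],
  [0,0,0,0,0,0,-1],
  [0,0,0,0,0,0,-1],
  [0,0,0,0,0,0,-1],
  [0,0,0,0,0,0,-1],
])

```text
time_s: 13.37
tool_pos: [0.4761, -0.2974, 0.2975]
tool_rot: [1.205, 2.899, -0.001]
contact_force: [0.3, 0.4, -2.3]
grip_width: 0.0273
```

```bash
python3 -c "
from tgt import *
i,s=snap('wrist','w11'); W=load('w11'); print(s['tool_pos'],s['tool_rot'],s['joint_velocities'])
cv2.imwrite('pics/w11b.png',cv2.resize(i[120:240,180:330],None,fx=5,fy=5,interpolation=cv2.INTER_CUBIC))
print(delta([.4745,-.3142,.2756],down(44.6)))"
```

```text
[ 0.4761 -0.2974  0.2975] [ 1.2054  2.8987 -0.0013] [-0.0053  0.0037  0.0017  0.0004 -0.0006  0.0008]
[ 0.0058  0.133   0.2253 -0.0106 -0.0128  0.0218]
```

View pics/w11b.png

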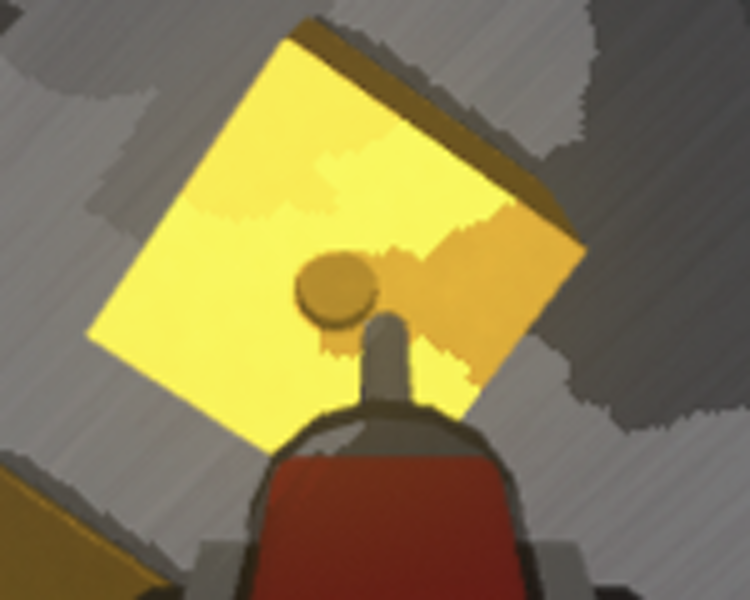

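```bash
python3 -c "
from tgt import *
print(delta([.4746,-.3150,.2276],down(44.6)))"
```

```text
[ 0.0058  0.133   0.2253 -0.0111 -0.0133  0.0699]
```

Tip at TCP z 0.228 will sit about 10 mm above the plate. I'll stop there and look.

Call:
drive_tool([
  [0,0,0,-0.011,-0.0135,0,-1],
  [0,0,0,-0.011,-0.0135,0.02,-1],
  [0,0,0,-0.011,-0.0135,0.04,-1],
  [0,0,0,-0.011,-0.0135,0.06,-1],
  [0,0,0,-0.011,-0.0135,0.07,-1],
  [0,0,0,-0.011,-0.0135,0.07,-1],
  [0,0,0,-0.011,-0.0135,0.07,-1],
  [0,0,0,-0.011,-0.0135,0.07,-1],
])

```text
time_s: 14.08
tool_pos: [0.4749, -0.3161, 0.2285]
tool_rot: [1.206, 2.897, -0.002]
contact_force: [-0.0, 0.7, -1.3]
grip_width: 0.0274
```

```bash
python3 -c "
from tgt import *
i,s=snap('wrist','w12'); W=load('w12'); print(s['tool_pos'],s['tool_rot'],s['contact_force'])
cv2.imwrite('pics/w12b.png',cv2.resize(i[120:240,180:330],None,fx=5,fy=5,interpolation=cv2.INTER_CUBIC))
i,s=snap('side','s12')
cv2.imwrite('pics/s12b.png',cv2.resize(i[190:310,240:360],None,fx=5,fy=5,interpolation=cv2.INTER_CUBIC))
print(delta([.4746,-.3150,.1276],down(44.6)))"
```

```text
[ 0.4749 -0.3161  0.2285] [ 1.2063  2.8967 -0.0021] [-0.0337  0.7228 -1.3462]
[0.0179 0.278  0.1769 0.0018 0.0006 0.1013]
```

View pics/w12b.png

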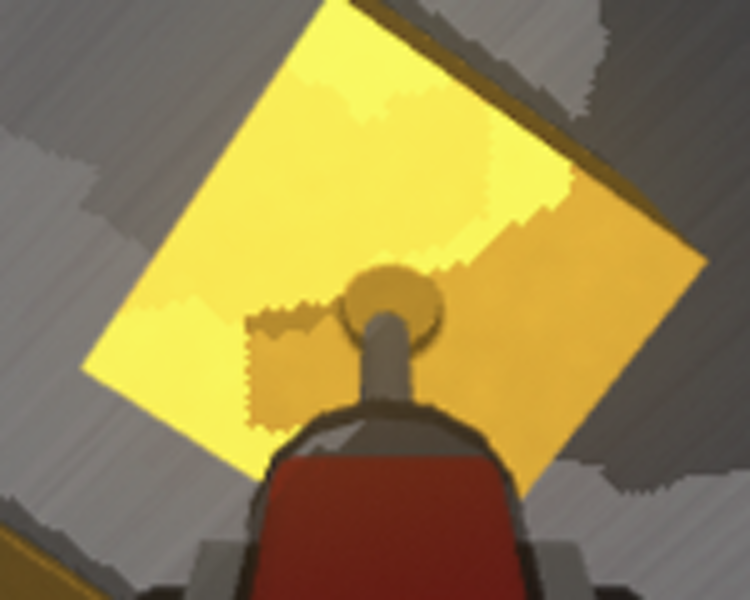

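View pics/s12b.png

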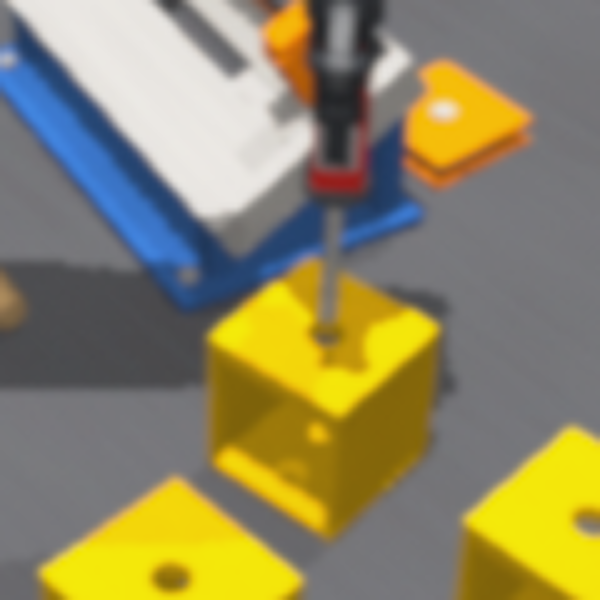

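```bash
python3 -c "
from tgt import *
W=load('w12'); c=lambda x,y:un((x,y),5,180,120)
d=np.load('pics/w12.npz'); R0=R.from_rotvec(d['tool_rot']).as_matrix()
h=W.onz(c(391,309),.1); print('hole',h)
for z in (.117,): 
  for x in (0,.0045): print((W.proj(d['tool_pos']+R0@[x,0,z])[0]-[180,120]+.5)*5-.5)
C=[W.onz(c(*p),.1) for p in [(707,260),(82,368)]]; print(C,np.mean(C,0))
print('hole in tool', R0.T@(h-d['tool_pos']))
"
```

```text
hole [ 0.4751 -0.3136  0.1   ]
[381.423 335.114]
[381.3978 312.4514]
[array([ 0.5123, -0.2625,  0.1   ]), array([ 0.4394, -0.3663,  0.1   ])] [ 0.4759 -0.3144  0.1   ]
hole in tool [0.0022 0.0019 0.1285]
```

Call:
drive_tool([
  [0,0,0,0.002,0.001,0.005,-1],
  [0,0,0,0.002,0.001,0.02,-1],
  [0,0,0,0.002,0.001,0.035,-1],
  [0,0,0,0.002,0.001,0.05,-1],
  [0,0,0,0.002,0.001,0.065,-1],
  [0,0,0,0.002,0.001,0.08,-1],
  [0,0,0,0.002,0.001,0.09,-1],
  [0,0,0,0.002,0.001,0.09,-1],
])

```text
time_s: 14.85
tool_pos: [0.4722, -0.3124, 0.1348]
tool_rot: [-1.207, -2.898, -0.001]
contact_force: [-0.9, 0.4, -2.4]
grip_width: 0.0274
```

```bash
python3 st.py|head -1; python3 -c "
from tgt import *
i,s=snap('wrist','w13')
cv2.imwrite('pics/w13b.png',cv2.resize(i[120:240,180:330],None,fx=5,fy=5,interpolation=cv2.INTER_CUBIC))"
```

```text
14.85 [ 0.4722 -0.3124  0.1348] F tool [ 0.9284 -0.3092  2.4242] M [ 0.017   0.0494 -0.0208] 0.02739912783286923
```

View pics/w13b.png

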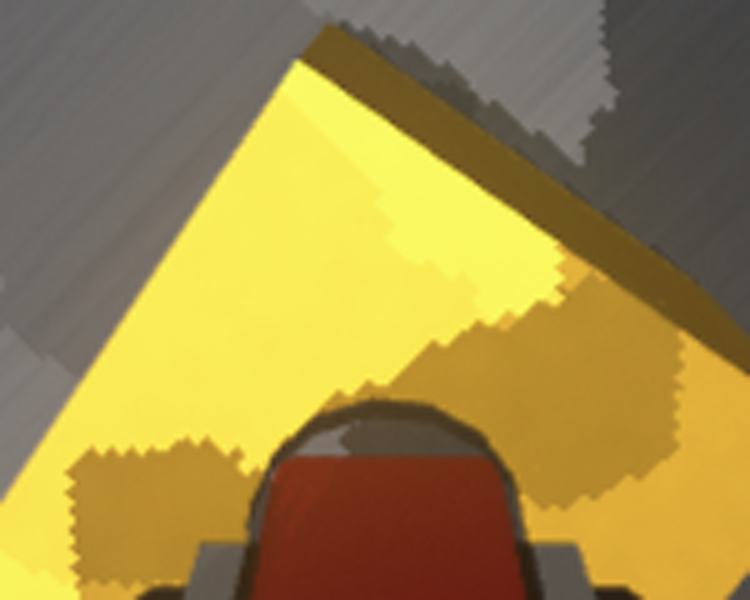

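Call:
drive_tool([
  [0,0,0,-0.001,0,0.001,-1],
  [0,0,0,-0.0015,0,0.003,-1],
  [0,0,0,-0.0015,0,0.005,-1],
  [0,0,0,-0.0015,0,0.006,-1],
  [0,0,0,-0.0015,0,0.006,-1],
  [0,0,0,-0.0015,0,0.006,-1],
  [0,0,0,-0.0015,0,0.006,-1],
  [0,0,0,-0.0015,0,0.006,-1],
])

```text
time_s: 15.57
tool_pos: [0.4747, -0.3148, 0.1313]
tool_rot: [1.207, 2.898, -0.001]
contact_force: [-0.7, 0.5, -2.1]
grip_width: 0.0274
```

```bash
python3 st.py|head -1
```

```text
15.5667 [ 0.4747 -0.3148  0.1313] F tool [ 0.904  -0.133   2.1016] M [ 0.0039  0.0217 -0.0279] 0.027415205084558088
```

Call:
drive_tool([
  [0,0,0,0,0,0.001,-1],
  [0,0,0,0,0,0.002,-1],
  [0,0,0,0,0,0.003,-1],
  [0,0,0,0,0,0.004,-1],
  [0,0,0,0,0,0.004,-1],
  [0,0,0,0,0,0.004,-1],
  [0,0,0,0,0,0.004,-1],
  [0,0,0,0,0,0.004,-1],
])

```text
time_s: 16.23
tool_pos: [0.4747, -0.3147, 0.1274]
tool_rot: [1.207, 2.899, -0.001]
contact_force: [-1.6, 1.1, 1.0]
grip_width: 0.0274
```

```bash
python3 st.py|head -1
```

```text
16.2333 [ 0.4747 -0.3147  0.1274] F tool [ 1.9025 -0.3886 -1.0449] M [0.011  0.2967 0.0365] 0.02742356326023246
```

Call:
drive_tool([
  [0,0,0,0,0,0.0005,-1],
  [0,0,0,0,0,0.0005,-1],
  [0,0,0,0,0,0.0005,-0.6],
  [0,0,0,0,0,0.0005,-0.3],
  [0,0,0,0,0,0.0005,0],
  [0,0,0,0,0,0.0005,0.5],
  [0,0,0,0,0,0.0005,1],
  [0,0,0,0,0,0.0005,1],
])

```text
time_s: 16.9
tool_pos: [0.4747, -0.3148, 0.1265]
tool_rot: [1.207, 2.899, -0.001]
contact_force: [-0.1, -0.7, 0.1]
grip_width: 0.0766
```

Call:
drive_tool([
  [0,0,0,0,0,0,1],
  [0,0,0,0,0,0,1],
  [0,0,0,0,0,0,1],
  [0,0,0,0,0,0,1],
  [0,0,0,0,0,0,1],
  [0,0,0,0,0,0,1],
  [0,0,0,0,0,0,1],
  [0,0,0,0,0,0,1],
])

```text
time_s: 17.57
tool_pos: [0.4747, -0.3147, 0.1267]
tool_rot: [1.207, 2.899, -0.001]
contact_force: [0.0, -0.0, 0.8]
grip_width: 0.0858
```

```bash
python3 st.py|head -1; python3 -c "
from tgt import *
i,s=snap('wrist','w14')
cv2.imwrite('pics/w14b.png',cv2.resize(i,(800,600),interpolation=cv2.INTER_CUBIC))"
```

```text
17.5667 [ 0.4747 -0.3147  0.1267] F tool [-0.0465  0.0137 -0.7777] M [ 0.0176  0.0515 -0.0237] 0.0858305441582003
```

View pics/w14b.png

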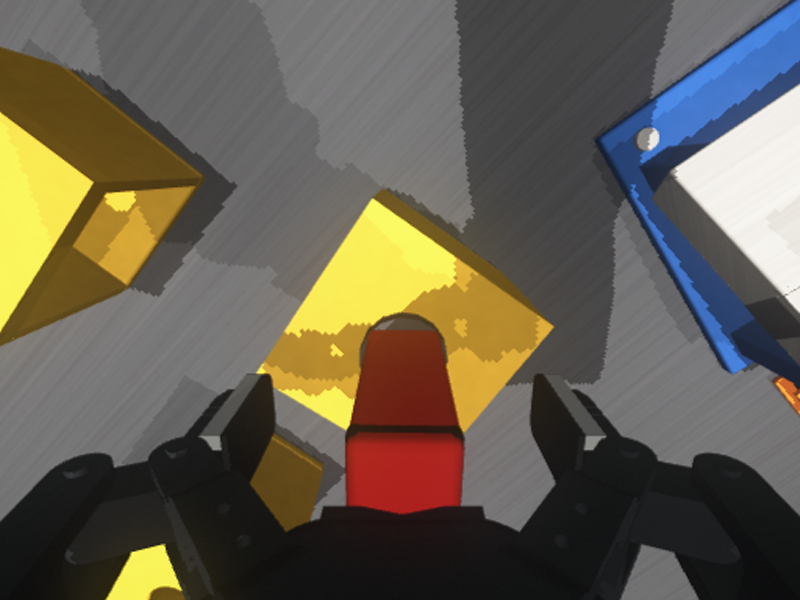

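Call:
drive_tool([
  [0,0,0,0,0,-0.01,1],
  [0,0,0,0,0,-0.03,1],
  [0,0,0,0,0,-0.06,1],
  [0,0,0,0,0,-0.1,1],
  [0,0,0,0,0,-0.14,1],
  [0,0,0,0,0,-0.17,1],
  [0,0,0,0,0,-0.18,1],
  [0,0,0,0,0,-0.18,1],
])

```text
time_s: 18.28
tool_pos: [0.4762, -0.316, 0.3117]
tool_rot: [1.204, 2.891, -0.005]
contact_force: [0.4, -0.9, -0.8]
grip_width: 0.0857
```

```bash
python3 -c "
from tgt import *
i,s=snap('wrist','w15'); print(s['tool_pos'])
cv2.imwrite('pics/w15b.png',cv2.resize(i,(800,600),interpolation=cv2.INTER_CUBIC))
i,s=snap('side','s15')
cv2.imwrite('pics/s15b.png',cv2.resize(i[145:295,230:340],None,fx=4,fy=4,interpolation=cv2.INTER_CUBIC))
# closer to slot, view face-on: tcp placing
n=np.array([-.5*np.cos(psi),-.5*np.sin(psi),.866])
print(delta([.5,-.03,.32],RT))
"
```

```text
[ 0.4762 -0.316   0.3117]
[-17.6799 -24.1457   0.1809   0.1837   0.2185  -0.0139]
```

View pics/w15b.png

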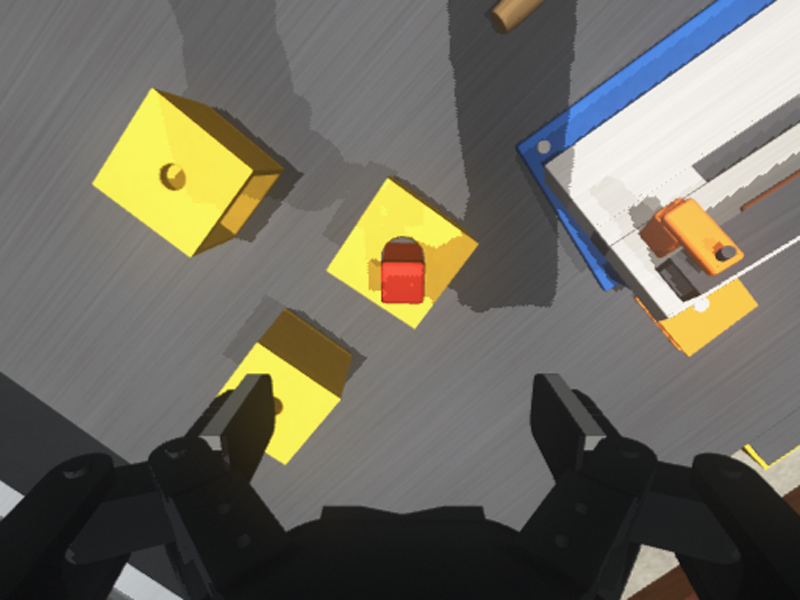

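View pics/s15b.png

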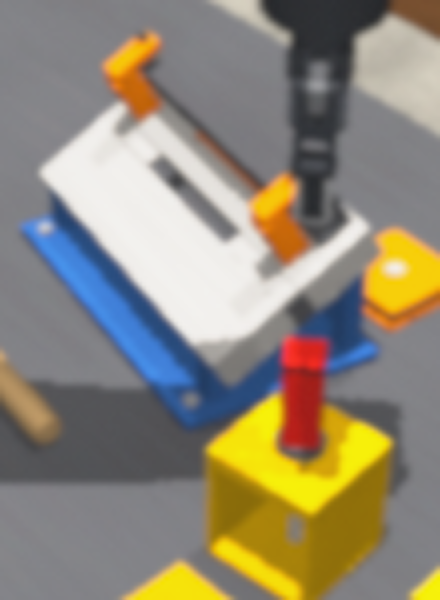

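```bash
python3 -c "
from tgt import *
p=tf(V,face(0,.033,0))-RT@[.072,0,.11]; print(p); print(delta(p,RT))
"
```

```text
[ 0.5987 -0.0489  0.2243]
[-17.6799 -24.1457   0.1809   0.101    0.2753   0.0819]
```

Call:
drive_tool([
  [0,0,0,0.015,0.03,0,1],
  [-4,-6,0,0.03,0.065,0,1],
  [-8,-12,0,0.045,0.1,0,1],
  [-12,-18,0,0.06,0.14,0,1],
  [-17.7,-24.1,0,0.075,0.175,0,1],
  [-17.7,-24.1,0,0.085,0.21,0,1],
  [-17.7,-24.1,0,0.095,0.245,0,1],
  [-17.7,-24.1,0,0.101,0.275,0,1],
])

```text
time_s: 19.05
tool_pos: [0.5952, -0.0462, 0.3015]
tool_rot: [1.012, 2.432, 0.164]
contact_force: [-0.0, -0.6, 1.3]
grip_width: 0.0853
```

```bash
python3 -c "
from tgt import *
p=tf(V,face(0,.033,0))-RT@[.072,0,.11]; print(p); print(delta(p,RT))
i,s=snap('wrist','w16'); print(s['tool_pos'])
cv2.imwrite('pics/w16b.png',cv2.resize(i,(800,600),interpolation=cv2.INTER_CUBIC))
"
```

```text
[ 0.5987 -0.0489  0.2243]
[-0.1192 -0.3892  0.1851  0.0269 -0.0223  0.069 ]
[ 0.5952 -0.0462  0.3015]
```

View pics/w16b.png

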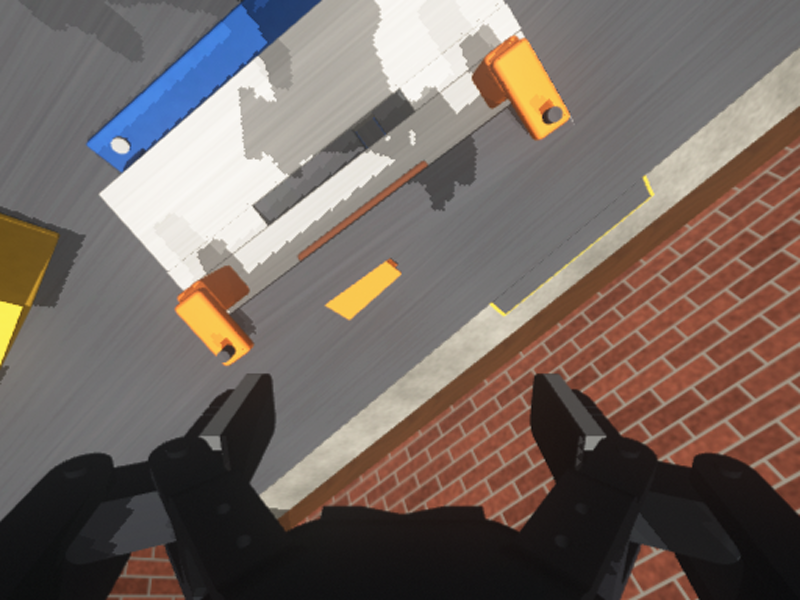

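Call:
drive_tool([
  [0,0,0,0.027,-0.022,0.01,1],
  [0,0,0,0.027,-0.022,0.02,1],
  [0,0,0,0.027,-0.022,0.03,1],
  [0,0,0,0.027,-0.022,0.04,1],
  [0,0,0,0.027,-0.022,0.05,1],
  [0,0,0,0.027,-0.022,0.05,1],
  [0,0,0,0.027,-0.022,0.05,1],
  [0,0,0,0.027,-0.022,0.05,1],
])

```text
time_s: 19.77
tool_pos: [0.5942, -0.0506, 0.2467]
tool_rot: [1.01, 2.425, 0.165]
contact_force: [-0.4, 0.0, -0.5]
grip_width: 0.0856
```

```bash
python3 -c "
from tgt import *
i,s=snap('wrist','w17'); print(s['tool_pos'],s['contact_force'])
W=load('w17')
for n in (-.006,-.016,-.026):
  print(n,[np.round((W.proj(tf(V,face(a,b,n)))[0]-[210,60]+.5)*7-.5) for a,b in [(-.009,.024),(.009,.024),(.009,.042),(-.009,.042)]])
c=cv2.resize(i[60:145,210:310],None,fx=7,fy=7,interpolation=cv2.INTER_CUBIC)
cv2.imwrite('pics/w17c.png',cv2.convertScaleAbs(c,alpha=2))
"
```

```text
[ 0.5942 -0.0506  0.2467] [-0.3909  0.0229 -0.451 ]
-0.006 [array([214., 271.]), array([293., 383.]), array([400., 302.]), array([322., 188.])]
-0.016 [array([218., 273.]), array([294., 381.]), array([397., 303.]), array([322., 193.])]
-0.026 [array([222., 276.]), array([296., 380.]), array([395., 304.]), array([322., 198.])]
```

View pics/w17c.png

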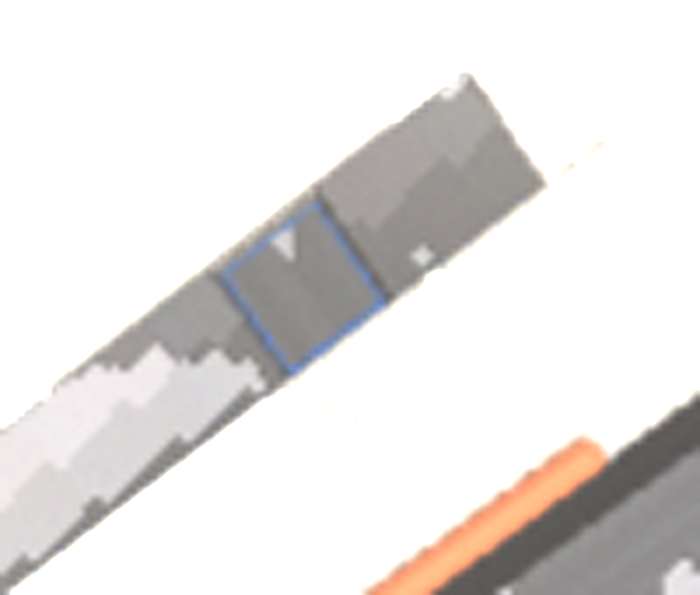

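```bash
python3 -c "
from tgt import *
print(delta([.5311,-.0101,.2463],RT))"
```

```text
[ 0.1051  0.0225  0.1443  0.0659 -0.011  -0.0338]
```

Call:
drive_tool([
  [0,0,0,0.015,-0.003,-0.01,1],
  [0,0,0,0.04,-0.008,-0.025,1],
  [0,0,0,0.066,-0.011,-0.034,1],
  [0,0,0,0.066,-0.011,-0.034,1],
  [0,0,0,0.066,-0.011,-0.034,1],
  [0,0,0,0.066,-0.011,-0.034,1],
  [0,0,0,0.066,-0.011,-0.034,1],
  [0,0,0,0.066,-0.011,-0.034,1],
])

```text
time_s: 20.48
tool_pos: [0.5311, -0.0101, 0.2462]
tool_rot: [1.011, 2.425, 0.165]
contact_force: [-0.2, -0.2, -0.0]
grip_width: 0.0853
```

```bash
python3 -c "
from tgt import *
i,s=snap('wrist','w18'); print(s['tool_pos'],s['contact_force'])
j=cv2.imread('pics/w7.png')
f=lambda i:cv2.convertScaleAbs(cv2.resize(i[140:185,235:285],None,fx=8,fy=8,interpolation=cv2.INTER_CUBIC),alpha=1.7)
cv2.imwrite('pics/w18c.png',np.hstack([f(j),f(i)])[:,:800])
W=load('w18')
for n in (-.006,-.016,-.018,-.026):
  print(n,[np.round((W.proj(tf(V,face(a,b,n)))[0]-[235,140]+.5)*8-.5) for a,b in [(-.009,.024),(.009,.024),(.009,.042),(-.009,.042)]])
"
```

```text
[ 0.5311 -0.0101  0.2462] [-0.2138 -0.2327 -0.0096]
-0.006 [array([145., 170.]), array([219., 270.]), array([322., 197.]), array([248.,  95.])]
-0.016 [array([146., 157.]), array([218., 255.]), array([318., 184.]), array([246.,  84.])]
-0.018 [array([146., 155.]), array([218., 252.]), array([317., 181.]), array([246.,  82.])]
-0.026 [array([147., 145.]), array([217., 241.]), array([314., 172.]), array([244.,  75.])]
```

View pics/w18c.png

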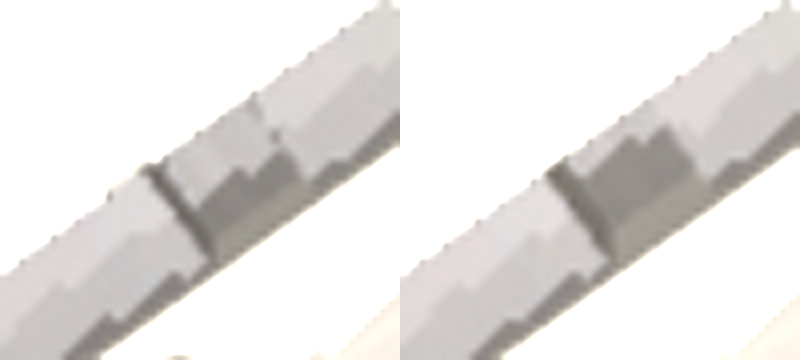

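```bash
python3 -c "
from tgt import *
i,s=snap('top','t19'); j=cv2.imread('pics/top0.png')
print(s['joint_velocities'],s['time_s'])
cv2.imwrite('pics/t19b.png',np.vstack([j[120:310,100:430],i[120:310,100:430]]))"
```

```text
[ 0.0012  0.0019 -0.0071 -0.0001  0.0008  0.0014] 20.5333
```

View pics/t19b.png

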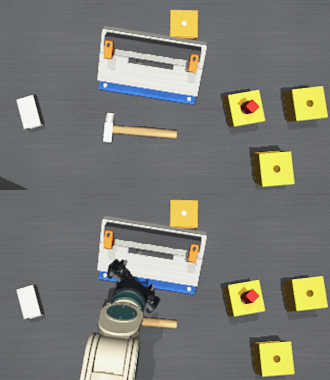

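The offcut, the magnet and the visible part of the hammer are where they started. The key stands in its stand at the same pixel as before, (252,296) in the lower half of the picture.

```bash
python3 -c "
from workcell import order
print(order.hand_in())"
```

```text
the job is handed in; nothing more can be done
None
```

I pushed the lock pin in with the red key, put the key back in its stand and handed the job in at about 20.5 s of the 72 s allowed. No verdict was reported.

- **Locating the socket:** The wrist camera showed the socket in the slot, 33 mm along +y from the middle. I lowered the key straight in there along the bed's normal rather than dragging the tip along the slot.
- **Pin:** It came to a hard stop with the tip about 25.5 mm below the bed face, at about 33 N. I re-pushed about 1 mm downhill and it stopped at about the same depth. A fully home pin would be 26 mm deep, so the 0.5 mm difference is within the calibration error. Before and after pictures show the pin clearly deeper, but they are too coarse to measure exactly how far.
- **Key:** The key turned about 1° in the grip while pushing. I released it when the collar met the plate, at the same height as when I picked it up. Afterwards the side, top and wrist pictures show it upright and seated as at the start.
- **Bystanders:** The top picture shows the offcut and magnet unmoved. The arm hid part of the hammer in that picture, but its visible handle was in place and the arm never went near it.
- **Disagreement:** Letting the fixture's height vary in the camera fit put it 2–3 mm low. I used the stated 100 mm instead, and the hard stop agreed with that to within about 1 mm.

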